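Snug the stone-engraving clamp in star order

ROBOT

A 6-joint arm with a two-finger parallel gripper is mounted at the origin on the work surface. World frame = base frame: x ahead of the robot, y to its left, z up, the work surface at z = 0. Lengths are in m, angles in rad, forces in N, time in s.
With the tool pointing down it reaches from about 0.3 to 0.95 m from the base axis. Payload 3.1 kg.
Tool frame: the origin (TCP) lies at the very end of the fingers, on their centre line; the grasp point (between the pads) lies 19 mm behind it; z points along the fingers, y is the line along which they close (so a half turn about z gives the same grasp; the last joint's range is limited). The gripper opens to 85 mm and grips with 20 to 120 N. Pads are 22 mm wide; open, the fingers measure 114 mm over their backs; the gripper's body (76 mm by 85 mm) begins 54 mm behind the grasp point. The pads swing forward as they close: fully open they stand 13 mm farther back than shut.
Start: joints at [-1.301, 0.308, 1.634, -0, 1.2, -0.07], TCP at [0.208, -0.589, 0.231] pointing down, gripper open.
Joint ranges: [-3.06, 3.06], [-0.79, 1.96], [0.05, 2.63], [-1.19, 4.34], [0.05, 2.64], [-2.94, 2.94]. Speed limits (rad/s): [2.79, 2.79, 3.14, 3.14, 3.14, 3.14].

INTERFACE

Orientations are given as a unit quaternion [w, x, y, z].
In Python, from plant import bot gives the robot as it stands. The module is installed in compiled form; this text tells all that it offers.
- The arm moves only by the tool arm_command, never from a script. Its argument "commands" is a list of rows, each a list of 2 entries, a list of its own where there are three numbers: the shift along the tool's x, y, z in mm, then the turn, a rotation vector about the tool's x, y, z in degrees. In form: [[[dx, dy, dz], [ax, ay, az]], ...]. A call has 1 to 8 rows; each row shifts and turns the commanded pose from where the row before left it, along the tool's axes as they then stand; what a row does not reach is not made up. A row lasts 1/12 s, in which the tool goes at most 41.7 mm and 7.16 degrees, less where a joint would pass 70% of its speed; a pose out of reach is approached as far as the arm can. A call with a gripper value outside its range is refused whole. "hand" is the finger opening in mm, from 0 to 85.4, set as the call begins (left out, the last holds). The fingers move at their own pace and stop on an object; the grip force is fixed at half the most. Time passes only in rows, so rows that do not move let the fingers close. It gives the time, the measured TCP pose, the force, the opening and the grip force at its end, in the units of the state.
- bot.get_obs(): the state, without advancing time (a new reading comes with each control period).
- bot.camera(name): name is "side" or "top" or "wrist"; returns the picture (480x640x3 uint8, red, green, blue); there is no depth.
- bot.get_calibration(name): a dict with "fx", "fy", "cx", "cy" (pixels), "distortion" ([k1, k2, p1, p2, k3] as OpenCV has them; the pictures are not rectified), "rvec" (rotation vector, rad) and "tvec" (3), from world to camera coordinates, as OpenCV has them. Camera axes: x right, y down, z forward; pixel columns grow to the right and rows downward; lengths in m; the calibration is good to about 2 mm. A picture is of the moment at which its call begins: read the wrist's pose just before it. get_calibration takes no time and is no camera call; for the wrist camera it gives the pose at the moment of the call.
- bot.finish_job(): hands the job in; it is judged then, once.
The state is a dict: "clock": time; "q": joint angles; "qd": joint speeds; "joint_torque": joint torques, N m; "tcp_pos": TCP position; "tcp_rot": TCP orientation; "force": force on the tool from outside, world axes, zero at the start; "torque": the same for the moment, N m; "finger_gap": opening from 0.0 (shut) to 1.0 (fully open); "finger_force": force on a finger pad.
Only numpy, scipy, OpenCV 4.12 (cv2) and the standard library are available. Lean on these libraries where they do the work, as an engineer would, in place of code of your own. Each camera call takes 0.05 s, during which the arm holds its last target. There are 200 camera calls.

TASK

Clamp the stone block for engraving: tighten the four wing nuts by feel so that the frame seats level and all four nuts end properly snug, neither slack nor strained. Work in star order and in two rounds: first give one nut and then the one diagonally opposite it a part turn, then the other diagonal pair, with no nut more than lightly biting until all four have had their turn; then go round again and snug them. Do not let the frame cock, do not overtighten (the stone cracks), and leave the other things on the bench alone.

Things in the scene. Friction and masses are not known exactly. Their poses are not given: they have to be found in the camera images.
- fixture: Engraving fixture, fixed: grey base plate 190 x 190 mm, top 30 mm above the bench; on it a stone block 118 x 118 mm, over that the clamp frame, and four upright studs with wing nuts at (+-68, +-68) mm. Origin: centre of its underside, at bench height; x away from the robot at yaw 0, y left, z up; turned at most 0.5 rad.
- frame: Square aluminium clamp frame, 166 mm outside, 90 mm window, 12 mm thick. Light springs hold it up against the nuts, so each corner follows its nut down. Starts 0.8 to 3 mm (unknown, differs by corner) above the stone's seat pads; level when all corners are seated. Must not tip over 0.016 rad, nor be pushed by the robot with over 25 N. Origin: centre of underside, z up.
- nut1: Steel wing nut, near left corner, at (-68, 68) mm in the fixture's axes, opposite nut3. Origin: centre of its wing, on the stud axis. All four nuts are alike. Wing: upright flat bar 46 mm long (own x), 10 mm thick (own y: grip here), 24 mm high (own z, up), on a 10 mm round stem; foot flange 22 mm wide, 27 mm below; its centre is about 35 mm above the frame's top face.
- nut2: Steel wing nut, far left corner, at (68, 68) mm in the fixture's axes, opposite nut4. Origin: centre of its wing, on the stud axis. All nuts: clockwise from above tightens; steep thread: they sink 6 mm per radian and stay where left. Snug comes 0.5 to 1.1 rad after the start, seldom at the same angle; a first part turn of 0.2 to 0.3 rad (over 0.8 mm down) is right unless it bites sooner.
- nut3: Steel wing nut, far right corner, at (68, -68) mm in the fixture's axes, opposite nut1. Origin: centre of its wing, on the stud axis. All nuts: friction gives a free turning torque of about 0.33 N m (0.05 to 0.2 still shows when the hand stops). Once its corner seats, the load climbs by about 130 N per rad and the torque by 0.006 N m per newton above the nut's free torque.
- nut4: Steel wing nut, near right corner, at (-68, -68) mm in the fixture's axes, opposite nut2. Origin: centre of its wing, on the stud axis. All nuts: light bite, the most for round one, is 0.06 N m above the free torque (15 N; never 26 N). Snug is 20 to 46 N, i.e. 0.09 to 0.24 N m above free: aim for 0.17 above. Over 60 N (0.32 above) the stone cracks.
- mortar: Bystander, leave alone: stone mortar, 100 mm wide, 95 mm high. Origin: at its underside.
- pestle: Bystander, leave alone: stone pestle standing on its thick end, 122 mm high, 48 mm wide. Origin: at its underside.
- bowl_blank: Bystander, leave alone: round stone bowl blank, 90 mm wide, 50 mm high. Origin: at its underside.
- block_a: Bystander, leave alone: flat stone block 100 x 70 x 22 mm. Origin: at its underside.
- wrench: Bystander, leave alone: spanner lying beside the fixture. Origin: at its underside.
- brush: Bystander, leave alone: dusting brush lying beside the fixture. Origin: at its underside.
- puck: Bystander, leave alone: small stone disc 40 mm wide, 18 mm high, in front of the fixture. Origin: at its underside.

How it is judged:
On the way, in this order (a step that is already met when the one before it is completed fails the run):
1. one diagonal pair of nuts has had a part turn (each lowered by over 0.8 mm) while the other pair is still as it was (((distance of each of nut1, nut3 from where it was at the start of the episode above 0.0008 m and distance of each of nut2, nut4 from where it was at the start of the episode below 0.0006 m) or (distance of each of nut2, nut4 from where it was at the start of the episode above 0.0008 m and distance of each of nut1, nut3 from where it was at the start of the episode below 0.0006 m))), for 0.2 s.
2. all four nuts have had a part turn (each lowered by over 0.8 mm) and none bears more than 26 N yet (distance of each of nut1, nut2, nut3, nut4 from where it was at the start of the episode above 0.0008 m and contact force between each of nut1, nut2, nut3, nut4 and frame below 26 N), for 0.2 s.
At the end, for the whole second after the job is handed in: each of the four nuts bears on the frame with 20 to 46 N, and the frame is level within 0.006 rad (contact force between nut1 and frame between 20 and 46 N and contact force between nut2 and frame between 20 and 46 N and contact force between nut3 and frame between 20 and 46 N and contact force between nut4 and frame between 20 and 46 N and angle between frame's own z axis and vertical below 0.006 rad); the robot touches nothing.
It fails at once if a nut is overtightened (over 60 N on the frame) (contact force between any of nut1, nut2, nut3, nut4 and frame above 60 N).
It fails at once if the frame cocks (over 0.016 rad from level) (angle between frame's own z axis and vertical above 0.016 rad).
It fails at once if the frame is pushed by the robot with over 25 N (contact force between any of the fingers, the arm and frame above 25 N).
It fails at once if a bystander is moved by over 30 mm (distance of any of mortar, pestle, bowl_blank, block_a, wrench, brush, puck from where it was at the start of the episode above 0.03 m).
It also fails if it takes over 72 s, if anything falls off the work surface, if the arm or the gripper's body presses on something with over 40 N, if the wrist force passes 120 N, or if a joint passes its speed limit or range.

## Working session

There is one attempt and no reset: what is moved stays moved. The work goes in short steps, Python scripts to look and compute and a tool call to move; the robot and the scene stay as the last step left them, time stands still between calls to the robot, and variables do not carry over. Pictures are saved under pics/ and viewed, at most 10 in all, crops included, and the job is handed in when it is done.

Besides the shell and the picture viewer there is one more tool, called by a JSON object that holds its "fn" and its "kwargs". arm_command: Moves the arm, as the interface text tells. Its arguments: {"type":"object","properties":{"commands":{"type":"array"},"hand":{"type":"number"}},"required":["commands"]}

```bash
mkdir -p pics
python3 - <<'E'
from plant import bot
import cv2,numpy as np
print(bot.get_obs())
for n in("top","side"):
    im=bot.camera(n); cv2.imwrite(f"pics/{n}.png",im[...,::-1]); print(n,bot.get_calibration(n))
E
```

```text
{'clock': 0.0, 'q': array([-1.30069348e+00,  3.09006197e-01,  1.63522487e+00,  5.33624414e-06,
        1.19971912e+00, -6.96608492e-02]), 'qd': array([ 0.00099698, -0.00053594,  0.00201374,  0.00119016, -0.00068782,
        0.00164056]), 'joint_torque': array([-5.41230183e-04, -4.15259385e+01, -2.76666749e+01, -2.20670913e-04,
        1.02419566e-02, -7.69865078e-07]), 'tcp_pos': array([ 0.20806225, -0.58845229,  0.23002811]), 'tcp_rot': array([-1.17309558e-03,  9.85604229e-01,  1.69064825e-01, -1.15466115e-04]), 'force': array([ 0.71086782, -0.16114541,  0.80356638]), 'torque': array([-0.10080973,  0.02332232, -0.04483986]), 'finger_force': 0.0, 'finger_gap': 1.000117730427705}
top {'fx': 515.9820052721255, 'fy': 515.9820052721255, 'cx': 317.6986044583884, 'cy': 240.4851008882339, 'distortion': array([-0.01301326,  0.        ,  0.        ,  0.        ,  0.        ]), 'rvec': array([ 2.17227529, -2.16141703,  0.09839853]), 'tvec': array([-0.00516878,  0.56168868,  1.29646849])}
side {'fx': 505.56906758847975, 'fy': 505.56906758847975, 'cx': 315.6234094928139, 'cy': 226.27584430153104, 'distortion': array([-0.05248681,  0.        ,  0.        ,  0.        ,  0.        ]), 'rvec': array([ 1.0396504 , -2.4291628 ,  1.04788012]), 'tvec': array([0.35766805, 0.35103536, 1.21690927])}
```

View pics/top.png

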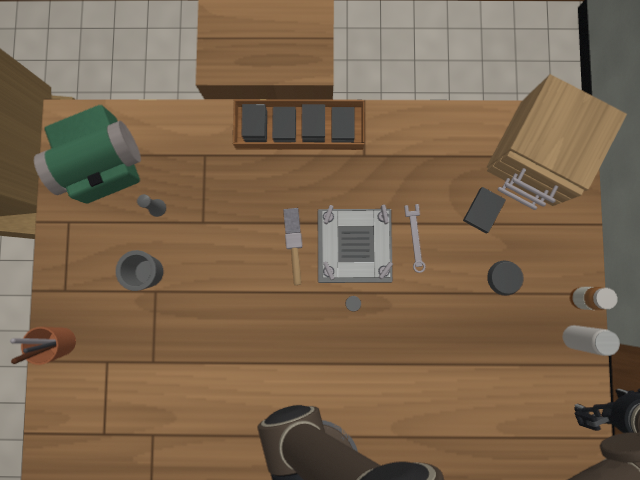

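View pics/side.png

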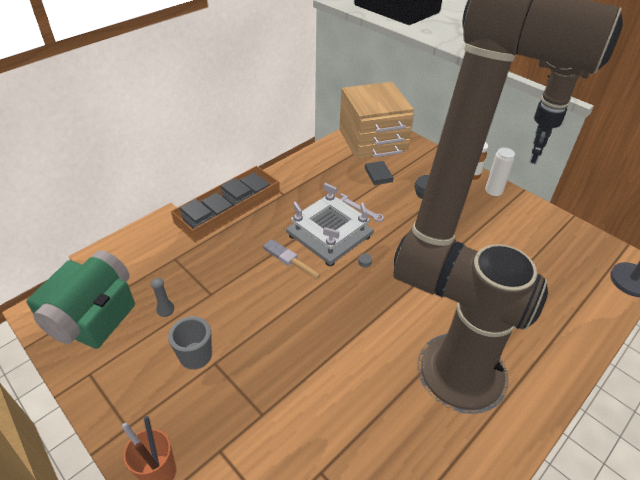

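The top view shows the fixture with corners near (318,209)-(392,282) and wing nuts at its corners. The brush is on its left, the spanner on its right and the puck in front. The side view shows all four wings standing up near (330,225). Next I'll enlarge both.

Run:
```python
import cv2,numpy as np
a=cv2.imread("pics/top.png")[200:290,310:400]; b=cv2.imread("pics/side.png")[175:265,285:375]
r=lambda i:cv2.resize(i,(540,540),interpolation=cv2.INTER_CUBIC)
cv2.imwrite("pics/topc.png",r(a)); cv2.imwrite("pics/sidec.png",r(b))
```

```text
(no output)
```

View pics/topc.png

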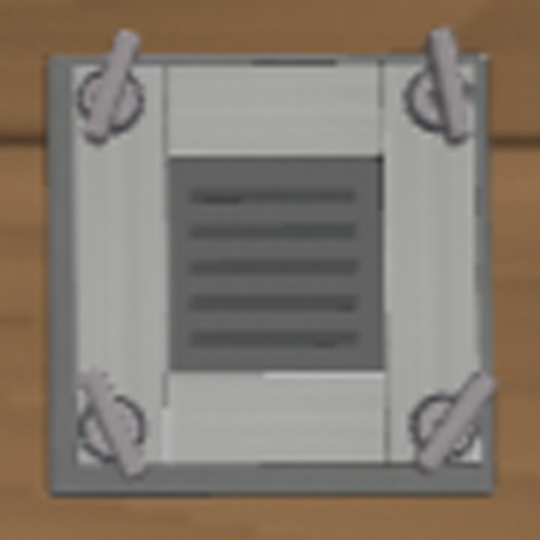

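View pics/sidec.png

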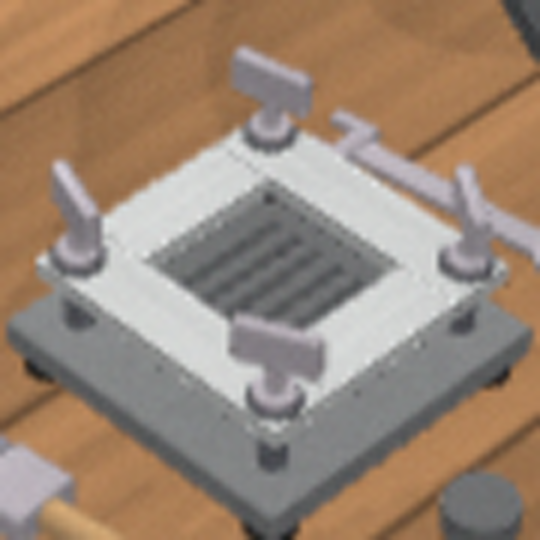

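Pixel readings from the crops, at 6x scale (u,v being the top-edge centres of the wings). Top view: nut1 (114,424), nut2 (112,87), nut3 (449,87), nut4 (457,423). Side view: nut1 (280,330), nut2 (77,188), nut3 (273,66), nut4 (475,190).

```bash
cat > h.py <<'E'
from plant import bot
import cv2,numpy as np
from scipy.spatial.transform import Rotation as R
from scipy.optimize import least_squares
def proj(P,c):
    K=np.array([[c['fx'],0,c['cx']],[0,c['fy'],c['cy']],[0,0,1.]])
    return cv2.projectPoints(np.array(P,float).reshape(-1,1,3),c['rvec'],c['tvec'],K,c['distortion'])[0].reshape(-1,2)
def ray(px,z,c):
    K=np.array([[c['fx'],0,c['cx']],[0,c['fy'],c['cy']],[0,0,1.]])
    u=cv2.undistortPoints(np.array(px,float).reshape(-1,1,2),K,c['distortion']).reshape(-1,2)
    M=cv2.Rodrigues(c['rvec'])[0]; o=-M.T@np.array(c['tvec']).ravel()
    d=np.c_[u,np.ones(len(u))]@M
    return o+d*((z-o[2])/d[:,2])[:,None]
OFF=np.array([[-68,68],[68,68],[68,-68],[-68,-68]])/1000.
def nuts(x,y,yaw):
    c,s=np.cos(yaw),np.sin(yaw); return OFF@np.array([[c,s],[-s,c]])+[x,y]
E
python3 - <<'E'
from h import *
ct,cs=bot.get_calibration("top"),bot.get_calibration("side")
f=lambda a,x0,y0:np.array(a)/6.+[x0-.4,y0-.4]
T=f([(114,424),(112,87),(449,87),(457,423)],310,200)
S=f([(280,330),(77,188),(273,66),(475,190)],285,175)
def res(p):
    P=np.c_[nuts(*p[:3]),np.full(4,p[3])]
    return np.r_[proj(P,ct)-T,proj(P,cs)-S].ravel()
r=least_squares(res,[.6,0,0,.13]);print(r.x,res(r.x).round(1).reshape(-1,2).tolist())
print(nuts(*r.x[:3]))
E1=ray(f([(92,376),(128,35),(440,33),(488,378)],310,200),r.x[3],ct);E2=ray(f([(136,470),(95,138),(457,138),(427,467)],310,200),r.x[3],ct)
d=E1-E2;print(np.degrees(np.arctan2(d[:,1],d[:,0])),np.linalg.norm(d,axis=1))
C=np.array([[1,1],[1,-1],[-1,-1],[-1,1]])*.095
E
```

```text
[ 0.55054328 -0.09539828  0.01183245  0.11989807] [[-0.5, -0.0], [-0.6, -0.6], [-0.1, -1.0], [-0.3, -0.3], [0.7, -0.1], [0.8, 0.1], [0.8, -0.1], [0.7, 0.6]]
[[ 0.48174346 -0.02820763]
 [ 0.61773394 -0.02659845]
 [ 0.61934311 -0.16258893]
 [ 0.48335263 -0.1641981 ]]
[ 25.30530308 -17.39851657   8.68613351 -34.62753995] [0.04100134 0.04365145 0.042845   0.04286982]
```

{"fn": "arm_command", "kwargs": {"commands": [[[30.4, -21.9, -3], [0, 0, 0]], [[30.4, -21.9, -3], [0, 0, 0]], [[30.4, -21.9, -3], [0, 0, 0]], [[30.4, -21.9, -3], [0, 0, 0]], [[30.4, -21.9, -3], [0, 0, 0]], [[30.4, -21.9, -3], [0, 0, 0]], [[30.4, -21.9, -3], [0, 0, 0]], [[30.4, -21.9, -3], [0, 0, 0]]]}}

```text
clock: 0.77
tcp_pos: [0.3796, -0.3411, 0.255]
tcp_rot: [-0.0, 0.986, 0.169, -0.0]
force: [0.0, -0.4, 0.0]
finger_gap: 0.999
finger_force: 0.0
```

{"fn": "arm_command", "kwargs": {"commands": [[[30.4, -21.9, -3], [0, 0, 0]], [[30.4, -21.9, -3], [0, 0, 0]], [[30.4, -21.9, -3], [0, 0, 0]], [[30.4, -21.9, -3], [0, 0, 0]], [[30.4, -21.9, -3], [0, 0, 0]], [[30.4, -21.9, -3], [0, 0, 0]], [[30.4, -21.9, -3], [0, 0, 0]], [[30.4, -21.9, -3], [0, 0, 0]]]}}

```text
clock: 1.43
tcp_pos: [0.5505, -0.0949, 0.279]
tcp_rot: [-0.0, 0.986, 0.169, -0.0]
force: [-0.1, -0.6, 0.6]
finger_gap: 1.001
finger_force: 0.0
```

{"fn": "arm_command", "kwargs": {"commands": [[[0, 0, 0], [0, 0, -7]], [[0, 0, 0], [0, 0, -7]], [[0, 0, 0], [0, 0, -7]], [[0, 0, 0], [0, 0, -7]], [[0, 0, 0], [0, 0, -7]], [[0, 0, 0], [0, 0, -7]], [[0, 0, 0], [0, 0, -7]], [[0, 0, 0], [0, 0, -7]]]}}

```text
clock: 2.1
tcp_pos: [0.5496, -0.0966, 0.2786]
tcp_rot: [-0.001, 0.789, 0.614, -0.0]
force: [0.3, 0.3, 0.4]
finger_gap: 1.0
finger_force: 0.0
```

```bash
cat >> h.py <<'E'
def st():
    o=bot.get_obs(); w,x,y,z=o['tcp_rot']; M=R.from_quat([x,y,z,w]).as_matrix()
    th=np.degrees(np.arctan2(M[1,0],M[0,0]))
    return o,M,th
E
python3 - <<'E'
from h import *
o,M,th=st();print(o['clock'],o['q'],o['tcp_pos'],th,M[:,2],o['force'],o['torque'])
im=bot.camera("wrist");cv2.imwrite("pics/w1.png",im[...,::-1])
E
```

```text
2.1 [-2.52062463e-01  1.38857634e-01  1.74258615e+00  1.28801775e-06
  1.26153125e+00 -4.57510143e-03] [ 0.54962817 -0.09663139  0.27857671] 75.81999590975268 [-1.33838488e-03  3.45954609e-04 -9.99999045e-01] [0.33131701 0.29344725 0.40918624] [0.00200836 0.04332373 0.01433216]
```

View pics/w1.png

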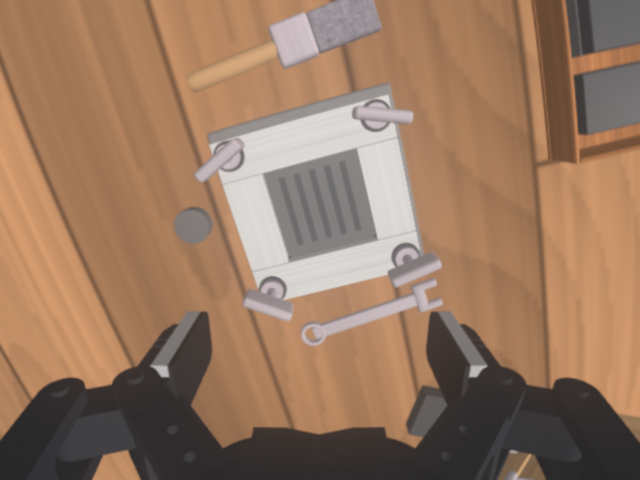

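The wrist view shows the four wings: nut1 (219,160), nut2 (384,115), nut3 (414,270), nut4 (268,305). The puck is at (193,225). I'll enlarge it to read the ends of the wings.

Run:
```python
import cv2
b=cv2.imread("pics/w1.png")[90:325,185:450]
cv2.imwrite("pics/w1c.png",cv2.resize(b[:235],None,fx=2.5,fy=2.5,interpolation=cv2.INTER_CUBIC))
```

```text
(no output)
```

View pics/w1c.png

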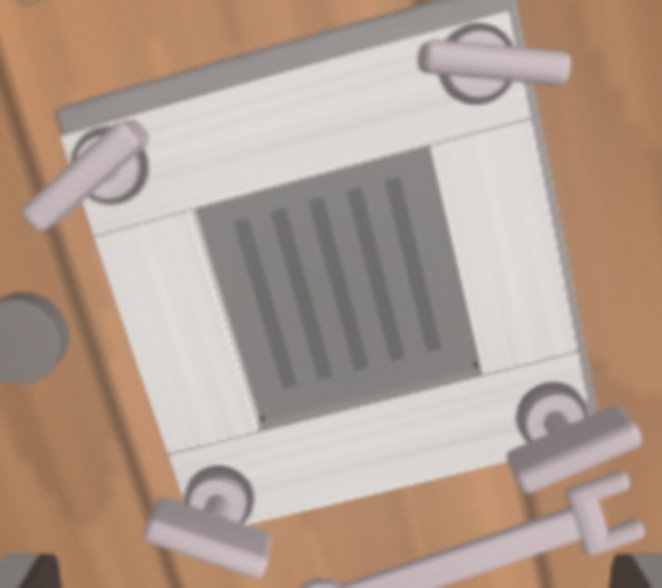

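Run:
```python
from h import *
ct,cs,cw=[bot.get_calibration(n) for n in("top","side","wrist")]
f=lambda a,x0,y0,s=6.:np.array(a)/s+[x0+.5/s-.5,y0+.5/s-.5]
T=f([(114,424),(112,87),(449,87),(457,423)],310,200)
S=f([(280,330),(77,188),(273,66),(475,190)],285,175)
W=f([(83,177),(500,63),(579,458),(208,552)],185,90,2.5)
def fit(useW,useTS):
    def res(p):
        P=np.c_[nuts(*p[:3]),np.full(4,p[3])]
        r=[]
        if useTS:r+=[proj(P,ct)-T,proj(P,cs)-S]
        if useW:r+=[proj(P,cw)-W]
        return np.vstack(r).ravel()
    r=least_squares(res,[.55,-.095,0,.12]);print(r.x,np.abs(res(r.x)).max(),res(r.x).round(1).reshape(-1,2)[-4:].tolist());return r.x
fit(1,0);p=fit(1,1);print(nuts(*p[:3]))
E1=ray(f([(133,133),(570,67),(632,432),(150,535)],185,90,2.5),p[3],cw);E2=ray(f([(32,220),(430,57),(522,482),(265,568)],185,90,2.5),p[3],cw)
d=E1-E2;print(np.degrees(np.arctan2(d[:,1],d[:,0])),np.linalg.norm(d,axis=1))
```

```text
[ 0.55118844 -0.09628256  0.01527116  0.1173539 ] 1.077969163706598 [[-0.4, 0.4], [-0.1, 0.0], [0.6, 0.5], [-0.1, -1.1]]
[ 0.55119489 -0.09612846  0.01472607  0.11792886] 1.2260001554496682 [[-0.6, 0.2], [0.1, -0.1], [0.7, 0.7], [-0.3, -1.0]]
[[ 0.48220093 -0.02913717]
 [ 0.61818618 -0.0271345 ]
 [ 0.62018886 -0.16311975]
 [ 0.4842036  -0.16512243]]
[ 24.14029453 -17.39176967  12.65980289 148.26515058] [0.04386981 0.0434534  0.0415705  0.04291691]
```

{"fn": "arm_command", "kwargs": {"commands": [[[16.3, -27.3, 0], [0, 0, 0]], [[16.3, -27.3, 0], [0, 0, 0]], [[16.3, -27.3, 0], [0, 0, 0]], [[0, 0, 7], [0, 0, -6.8]], [[0, 0, 7], [0, 0, -6.8]], [[0, 0, 7], [0, 0, -6.8]], [[0, 0, 7], [0, 0, -6.8]], [[0, 0, 7], [0, 0, -6.8]]], "hand": 50}}

```text
clock: 2.82
tcp_pos: [0.4827, -0.0287, 0.2437]
tcp_rot: [-0.0, 0.576, 0.817, -0.0]
force: [-0.3, -0.2, 0.2]
finger_gap: 0.588
finger_force: 0.0
```

{"fn": "arm_command", "kwargs": {"commands": [[[0, 0, 7], [0, 0, -6.8]], [[0, 0, 7], [0, 0, -6.8]], [[0, 0, 7], [0, 0, -6.8]], [[0, 0, 7], [0, 0, -6.8]], [[0, 0, 7], [0, 0, -6.8]], [[0, 0, 7], [0, 0, -6.8]], [[0, 0, 7], [0, 0, -6.8]], [[0, 0, 7], [0, 0, -6.8]]]}}

```text
clock: 3.48
tcp_pos: [0.4827, -0.0289, 0.1876]
tcp_rot: [-0.0, 0.139, 0.99, 0.0]
force: [0.0, -0.3, -0.7]
finger_gap: 0.587
finger_force: 0.0
```

{"fn": "arm_command", "kwargs": {"commands": [[[0, 0, 7], [0, 0, -6.8]], [[0, 0, 7], [0, 0, -6.8]], [[0, 0, 4], [0, 0, -6.8]], [[0, 0, 0], [0, 0, -6.8]], [[0, 0, 0], [0, 0, -6.8]], [[0, 0, 0], [0, 0, -6.8]], [[0, 0, 0], [0, 0, 0]], [[0, 0, 0], [0, 0, 0]]]}}

```text
clock: 4.15
tcp_pos: [0.4828, -0.0289, 0.17]
tcp_rot: [-0.0, -0.211, 0.977, 0.0]
force: [0.1, 0.0, -0.5]
finger_gap: 0.58
finger_force: 0.0
```

```bash
cat > s.py <<'E'
from h import *
import sys
N=np.array([[.4822,-.0291],[.6182,-.0271],[.6202,-.1631],[.4842,-.1651]])
o,M,th=st();np.set_printoptions(precision=4,suppress=True)
print(round(o['clock'],2),'q6',o['q'][5],o['tcp_pos'],'th',round(th,2),'F',o['force'],'Ftool',M.T@o['force'],'T',o['torque'],o['finger_gap'],o['finger_force'])
if len(sys.argv)>1:
    i=int(sys.argv[1])-1; d=np.r_[N[i]-o['tcp_pos'][:2],0]; print('to nut, tool mm',M.T@d*1e3)
E
python3 s.py 1
python3 - <<'E'
from h import *
im=bot.camera("wrist");cv2.imwrite("pics/w2.png",im[...,::-1])
E
```

```text
4.15 q6 -2.1466183816266495 [ 0.4828 -0.0289  0.17  ] th -155.59 F [ 0.1216  0.0363 -0.465 ] Ftool [-0.126  -0.0173  0.4649] T [-0.0411 -0.0423 -0.0152] 0.5797806479945679 0.0
to nut, tool mm [0.6512 0.0312 0.0003]
```

View pics/w2.png

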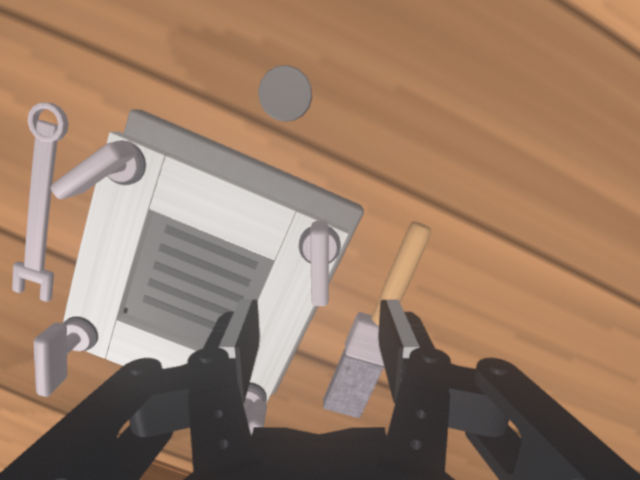

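The wing of nut1 stands centred and parallel between the fingers at column 319, from (318,228) to (320,303). I'll descend and grip.

{"fn": "arm_command", "kwargs": {"commands": [[[0.5, 0, 20], [0, 0, 0]], [[0, 0, 20], [0, 0, 0]], [[0, 0, 20], [0, 0, 0]], [[0, 0, 18], [0, 0, 0]], [[0, 0, 0], [0, 0, 0]]]}}

```text
clock: 4.62
tcp_pos: [0.4792, -0.0286, 0.0889]
tcp_rot: [-0.004, -0.212, 0.977, 0.001]
force: [-0.7, 0.1, 0.3]
finger_gap: 0.583
finger_force: 0.0
```

{"fn": "arm_command", "kwargs": {"commands": [[[0, 0, 0], [0, 0, 0]], [[0, 0, 0], [0, 0, 0]], [[0, 0, 0], [0, 0, 0]], [[0, 0, 0], [0, 0, 0]], [[0, 0, 0], [0, 0, 0]]], "hand": 0}}

```text
clock: 5.03
tcp_pos: [0.4835, -0.0282, 0.0938]
tcp_rot: [0.001, -0.213, 0.977, 0.001]
force: [-1.4, 5.1, 5.1]
finger_gap: 0.105
finger_force: 60.5
```

```bash
python3 s.py 1
```

```text
5.03 q6 -2.151461638577683 [ 0.4835 -0.0282  0.0938] th -155.39 F [-1.4003  5.0855  5.0764] Ftool [-0.8569  5.2099 -5.071 ] T [0.7858 0.2364 0.0981] 0.1045518597023973 60.54006814956665
to nut, tool mm [ 1.5277 -0.2408 -0.0038]
```

{"fn": "arm_command", "kwargs": {"commands": [[[0, 0, 0.2], [0, 0, 2]], [[0, 0, 0.2], [0, 0, 2]], [[0, 0, 0.2], [0, 0, 2]], [[0, 0, 0.2], [0, 0, 2]]]}}

```text
clock: 5.37
tcp_pos: [0.4835, -0.0284, 0.0931]
tcp_rot: [0.001, -0.144, 0.99, 0.0]
force: [-1.7, 5.2, 5.9]
finger_gap: 0.104
finger_force: 60.8
```

```bash
python3 s.py 1
```

```text
5.37 q6 -2.011028966003429 [ 0.4835 -0.0284  0.0931] th -163.39 F [-1.7071  5.1724  5.9356] Ftool [ 0.1446  5.4462 -5.9345] T [0.751  0.2665 0.2967] 0.10353733687878812 60.799410939216614
to nut, tool mm [ 1.4706 -0.3262 -0.0031]
```

{"fn": "arm_command", "kwargs": {"commands": [[[0, 0, 0.2], [0, 0, 2]], [[0, 0, 0.2], [0, 0, 2]], [[0, 0, 0.2], [0, 0, 2]], [[0, 0, 0.2], [0, 0, 2]]]}}

```text
clock: 5.7
tcp_pos: [0.4835, -0.0285, 0.0922]
tcp_rot: [0.001, -0.075, 0.997, 0.0]
force: [-1.5, 3.7, 6.3]
finger_gap: 0.102
finger_force: 60.8
```

```bash
python3 s.py 1
```

```text
5.7 q6 -1.8714143317991467 [ 0.4835 -0.0285  0.0922] th -171.38 F [-1.5311  3.7171  6.2779] Ftool [ 0.9439  3.9064 -6.2787] T [0.6996 0.3382 0.3425] 0.10162633712791996 60.778398513793945
to nut, tool mm [ 1.4061 -0.3997 -0.0029]
```

{"fn": "arm_command", "kwargs": {"commands": [[[0, 0, 0], [0, 0, 0]], [[0, 0, 0], [0, 0, 0]], [[0, 0, -20], [0, 0, 0]], [[0, 0, -35], [0, 0, 0]], [[-23, -30.7, 0], [0, 0, 0]], [[-23, -30.7, 0], [0, 0, 0]], [[-23, -30.7, 0], [0, 0, 0]], [[-23, -30.7, 0], [0, 0, 0]]], "hand": 50}}

```text
clock: 6.37
tcp_pos: [0.5935, -0.1384, 0.1465]
tcp_rot: [0.001, -0.076, 0.997, -0.001]
force: [0.2, 1.0, 0.4]
finger_gap: 0.584
finger_force: 0.0
```

{"fn": "arm_command", "kwargs": {"commands": [[[-23, -30.7, 0], [0, 0, 0]], [[0, 0, 0], [0, 0, -2]], [[0, 0, 0], [0, 0, 0]], [[0, 0, 0], [0, 0, 0]]]}}

```text
clock: 6.7
tcp_pos: [0.6188, -0.1639, 0.1449]
tcp_rot: [-0.001, -0.092, 0.996, 0.0]
force: [0.3, 0.2, -0.2]
finger_gap: 0.581
finger_force: 0.0
```

```bash
python3 s.py 3
python3 - <<'E'
from h import *
im=bot.camera("wrist");cv2.imwrite("pics/w3.png",im[...,::-1])
E
```

```text
6.7 q6 -2.0824434776188707 [ 0.6188 -0.1639  0.1449] th -169.4 F [ 0.3168  0.1588 -0.2253] Ftool [-0.3409  0.0977  0.2248] T [0.0381 0.0294 0.0219] 0.5809006659188891 0.0
to nut, tool mm [-1.557   0.4962 -0.0021]
```

View pics/w3.png

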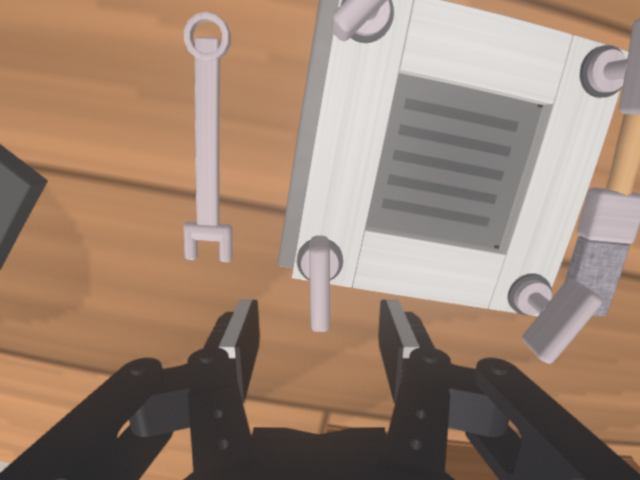

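The wing of nut3 is centred at column 319 and vertical, rows 240-330, so I'll descend and grip.

{"fn": "arm_command", "kwargs": {"commands": [[[-1.5, 0.2, 13], [0, 0, 0]], [[0, 0, 20], [0, 0, 0]], [[0, 0, 20], [0, 0, 0]], [[0, 0, 0], [0, 0, 0]]]}}

```text
clock: 7.08
tcp_pos: [0.6163, -0.1607, 0.0875]
tcp_rot: [-0.004, -0.093, 0.996, 0.002]
force: [-1.0, 0.6, -0.5]
finger_gap: 0.588
finger_force: 0.0
```

{"fn": "arm_command", "kwargs": {"commands": [[[0, 0, 0], [0, 0, 0]], [[0, 0, 0], [0, 0, 0]], [[0, 0, 0], [0, 0, 0]], [[0, 0, 0], [0, 0, 0]], [[0, 0, 0], [0, 0, 0]]], "hand": 0}}

```text
clock: 7.5
tcp_pos: [0.622, -0.1629, 0.0944]
tcp_rot: [0.001, -0.093, 0.996, -0.0]
force: [-0.6, 1.6, 3.7]
finger_gap: 0.104
finger_force: 61.0
```

```bash
python3 s.py 3
```

```text
7.5 q6 -2.0820094433297234 [ 0.622  -0.1629  0.0944] th -169.31 F [-0.5649  1.5979  3.6525] Ftool [ 0.2498  1.6726 -3.6542] T [0.3224 0.0655 0.1527] 0.10405634979999334 60.951411724090576
to nut, tool mm [ 1.7727  0.1298 -0.0044]
```

{"fn": "arm_command", "kwargs": {"commands": [[[0, 0, 0.2], [0, 0, 2]], [[0, 0, 0.2], [0, 0, 2]], [[0, 0, 0.2], [0, 0, 2]], [[0, 0, 0.2], [0, 0, 2]]]}}

```text
clock: 7.83
tcp_pos: [0.622, -0.1632, 0.0936]
tcp_rot: [0.001, -0.023, 1.0, -0.0]
force: [-0.5, 0.5, 3.0]
finger_gap: 0.104
finger_force: 61.1
```

```bash
python3 s.py 3
```

```text
7.83 q6 -1.941235001919782 [ 0.622  -0.1632  0.0936] th -177.35 F [-0.4689  0.5366  2.9731] Ftool [ 0.4365  0.5547 -2.9747] T [0.2054 0.0871 0.2828] 0.10365184216099177 61.05050325393677
to nut, tool mm [ 1.7713  0.1711 -0.0044]
```

{"fn": "arm_command", "kwargs": {"commands": [[[0, 0, 0.2], [0, 0, 2]], [[0, 0, 0.2], [0, 0, 2]], [[0, 0, 0.2], [0, 0, 2]], [[0, 0, 0.2], [0, 0, 2]]]}}

```text
clock: 8.17
tcp_pos: [0.622, -0.1634, 0.0928]
tcp_rot: [0.001, 0.047, 0.999, -0.001]
force: [0.1, 0.4, 3.1]
finger_gap: 0.104
finger_force: 61.1
```

```bash
python3 s.py 3
```

```text
8.17 q6 -1.8016339547407854 [ 0.622  -0.1634  0.0928] th 174.66 F [0.144  0.3957 3.073 ] Ftool [-0.1146  0.404  -3.0732] T [0.0917 0.1132 0.3743] 0.10443214685532741 61.06350660324097
to nut, tool mm [ 1.8408  0.1715 -0.005 ]
```

{"fn": "arm_command", "kwargs": {"commands": [[[0, 0, 0], [0, 0, 0]], [[0, 0, 0], [0, 0, 0]], [[0, 0, -20], [0, 0, 0]], [[0, 0, -35], [0, 0, 0]], [[4.1, 33.8, 0], [0, 0, 0]], [[4.1, 33.8, 0], [0, 0, 0]], [[4.1, 33.8, 0], [0, 0, 0]], [[4.1, 33.8, 0], [0, 0, 0]]], "hand": 50}}

```text
clock: 8.83
tcp_pos: [0.6171, -0.0261, 0.1465]
tcp_rot: [0.0, 0.047, 0.999, -0.0]
force: [0.7, -0.2, 0.1]
finger_gap: 0.587
finger_force: 0.0
```

{"fn": "arm_command", "kwargs": {"commands": [[[0, 0, 0], [0, 0, 6]], [[0, 0, 0], [0, 0, 6]], [[0, 0, 0], [0, 0, 0]], [[0, 0, 0], [0, 0, 0]]]}}

```text
clock: 9.17
tcp_pos: [0.6171, -0.0269, 0.1461]
tcp_rot: [0.0, 0.149, 0.989, -0.0]
force: [1.0, -0.6, -0.2]
finger_gap: 0.585
finger_force: 0.0
```

```bash
python3 s.py 2
python3 - <<'E'
from h import *
im=bot.camera("wrist");cv2.imwrite("pics/w4.png",im[...,::-1])
E
```

```text
9.17 q6 -1.3853846853093197 [ 0.6171 -0.0269  0.1461] th 162.85 F [ 1.0103 -0.5631 -0.2386] Ftool [-1.1314 -0.2402  0.2388] T [-0.0144  0.065  -0.0214] 0.5846321158829264 0.0
to nut, tool mm [-1.0804  0.1293  0.0001]
```

View pics/w4.png

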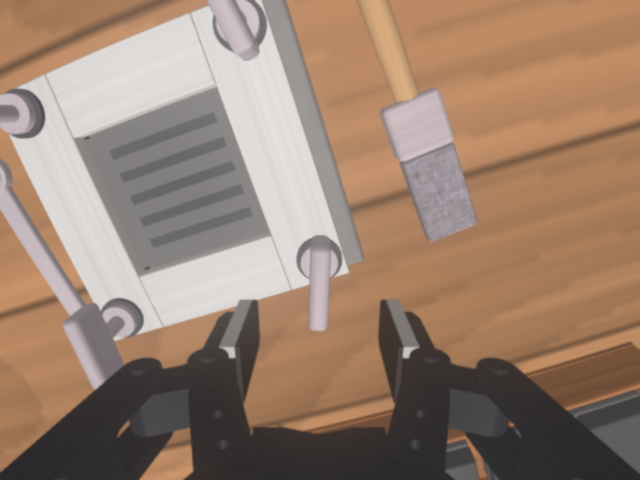

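The wing of nut2 is centred at column 319, rows 240-328, and parallel to the fingers.

{"fn": "arm_command", "kwargs": {"commands": [[[-0.5, 0, 14], [0, 0, 0]], [[0, 0, 20], [0, 0, 0]], [[0, 0, 20], [0, 0, 0]], [[0, 0, 0], [0, 0, 0]]]}}

```text
clock: 9.55
tcp_pos: [0.6134, -0.0273, 0.0866]
tcp_rot: [-0.005, 0.151, 0.989, -0.0]
force: [-0.4, 0.8, -0.2]
finger_gap: 0.585
finger_force: 0.0
```

{"fn": "arm_command", "kwargs": {"commands": [[[0, 0, 0], [0, 0, 0]], [[0, 0, 0], [0, 0, 0]], [[0, 0, 0], [0, 0, 0]], [[0, 0, 0], [0, 0, 0]], [[0, 0, 0], [0, 0, 0]]], "hand": 0}}

```text
clock: 9.97
tcp_pos: [0.6189, -0.0273, 0.0936]
tcp_rot: [0.002, 0.151, 0.989, 0.0]
force: [-0.5, -0.3, 2.1]
finger_gap: 0.106
finger_force: 60.2
```

{"fn": "arm_command", "kwargs": {"commands": [[[0, 0, 0.2], [0, 0, 2]], [[0, 0, 0.2], [0, 0, 2]], [[0, 0, 0.2], [0, 0, 2]], [[0, 0, 0.2], [0, 0, 2]]]}}

```text
clock: 10.3
tcp_pos: [0.6189, -0.0273, 0.0929]
tcp_rot: [0.002, 0.219, 0.976, -0.0]
force: [0.0, -0.5, 1.8]
finger_gap: 0.106
finger_force: 60.1
```

```bash
python3 s.py 2
```

```text
10.3 q6 -1.2425313195086964 [ 0.6189 -0.0273  0.0929] th 154.69 F [ 0.0129 -0.4501  1.8391] Ftool [-0.21   -0.4007 -1.8386] T [-0.047   0.0044  0.2871] 0.10553137546432971 60.09413659572601
to nut, tool mm [ 0.7066 -0.0742 -0.0023]
```

{"fn": "arm_command", "kwargs": {"commands": [[[0, 0, 0.2], [0, 0, 2]], [[0, 0, 0.2], [0, 0, 2]], [[0, 0, 0.2], [0, 0, 2]]]}}

```text
clock: 10.55
tcp_pos: [0.6189, -0.0274, 0.0923]
tcp_rot: [0.002, 0.27, 0.963, -0.0]
force: [-0.2, -0.6, 1.8]
finger_gap: 0.104
finger_force: 60.2
```

```bash
python3 s.py 2
```

```text
10.55 q6 -1.1378297658994538 [ 0.6189 -0.0274  0.0923] th 148.68 F [-0.2029 -0.5814  1.823 ] Ftool [-0.1345 -0.6011 -1.823 ] T [-0.1099  0.0142  0.3   ] 0.10374277246158044 60.156898498535156
to nut, tool mm [ 0.7067 -0.0918 -0.0022]
```

{"fn": "arm_command", "kwargs": {"commands": [[[0, 0, 0], [0, 0, 0]], [[0, 0, 0], [0, 0, 0]], [[0, 0, -20], [0, 0, 0]], [[0, 0, -35], [0, 0, 0]], [[8.7, -37.5, 0], [0, 0, 0]], [[8.7, -37.5, 0], [0, 0, 0]], [[8.7, -37.5, 0], [0, 0, 0]], [[8.7, -37.5, 0], [0, 0, 0]]], "hand": 50}}

```text
clock: 11.22
tcp_pos: [0.5088, -0.1378, 0.1461]
tcp_rot: [0.0, 0.269, 0.963, -0.0]
force: [0.4, -0.6, 0.0]
finger_gap: 0.587
finger_force: 0.0
```

{"fn": "arm_command", "kwargs": {"commands": [[[8.7, -37.5, 0], [0, 0, 0]], [[0, 0, 0], [0, 0, 1.7]], [[0, 0, 0], [0, 0, 0]], [[0, 0, 0], [0, 0, 0]]]}}

```text
clock: 11.55
tcp_pos: [0.4831, -0.1649, 0.146]
tcp_rot: [0.001, 0.284, 0.959, 0.0]
force: [0.6, 0.4, -0.0]
finger_gap: 0.588
finger_force: 0.0
```

```bash
python3 s.py 4
python3 - <<'E'
from h import *
im=bot.camera("wrist");cv2.imwrite("pics/w5.png",im[...,::-1])
E
```

```text
11.55 q6 -1.4090775741025072 [ 0.4831 -0.1649  0.146 ] th 146.96 F [ 0.6052  0.4123 -0.0099] Ftool [-0.2825  0.6756  0.0106] T [ 0.0259  0.0092 -0.0246] 0.5875113871681789 0.0
to nut, tool mm [-0.9963  0.4286  0.0012]
```

View pics/w5.png

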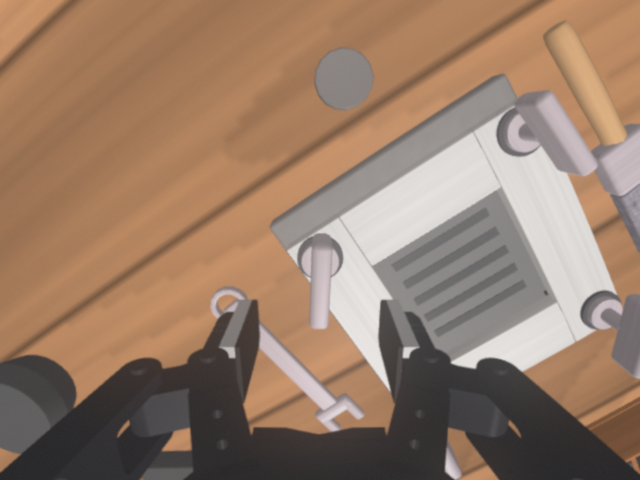

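The wing of nut4 is centred at column 320, about 1.5 degrees off parallel, which is fine to grip.

{"fn": "arm_command", "kwargs": {"commands": [[[-0.5, 0.2, 14], [0, 0, 0]], [[0, 0, 20], [0, 0, 0]], [[0, 0, 20], [0, 0, 0]], [[0, 0, 0], [0, 0, 0]]]}}

```text
clock: 11.93
tcp_pos: [0.4813, -0.1624, 0.0882]
tcp_rot: [-0.004, 0.283, 0.959, 0.001]
force: [-0.2, 0.5, -1.0]
finger_gap: 0.588
finger_force: 0.0
```

{"fn": "arm_command", "kwargs": {"commands": [[[0, 0, 0], [0, 0, 0]], [[0, 0, 0], [0, 0, 0]], [[0, 0, 0], [0, 0, 0]], [[0, 0, 0], [0, 0, 0]], [[0, 0, 0], [0, 0, 0]]], "hand": 0}}

```text
clock: 12.35
tcp_pos: [0.4848, -0.1651, 0.0933]
tcp_rot: [0.002, 0.284, 0.959, -0.0]
force: [-0.2, -0.2, 3.7]
finger_gap: 0.104
finger_force: 58.5
```

{"fn": "arm_command", "kwargs": {"commands": [[[0, 0, 0.2], [0, 0, 2]], [[0, 0, 0.2], [0, 0, 2]], [[0, 0, 0.2], [0, 0, 2]], [[0, 0, 0.2], [0, 0, 2]]]}}

```text
clock: 12.68
tcp_pos: [0.4848, -0.1653, 0.0925]
tcp_rot: [0.002, 0.351, 0.937, -0.0]
force: [-0.2, 0.3, 4.5]
finger_gap: 0.104
finger_force: 58.4
```

```bash
python3 s.py 4
```

```text
12.68 q6 -1.267720539077423 [ 0.4848 -0.1653  0.0925] th 138.95 F [-0.1968  0.2889  4.5314] Ftool [ 0.3244  0.0922 -4.5323] T [0.0597 0.0495 0.28  ] 0.10441872781892111 58.434478640556335
to nut, tool mm [ 0.5412 -0.2625 -0.0019]
```

{"fn": "arm_command", "kwargs": {"commands": [[[0, 0, 0.2], [0, 0, 2]], [[0, 0, 0.2], [0, 0, 2]], [[0, 0, 0.2], [0, 0, 2]]]}}

```text
clock: 12.93
tcp_pos: [0.4847, -0.1653, 0.0919]
tcp_rot: [0.002, 0.399, 0.917, -0.0]
force: [-1.8, 0.2, 4.3]
finger_gap: 0.102
finger_force: 58.5
```

```bash
python3 s.py 4
```

```text
12.93 q6 -1.1630801681582965 [ 0.4847 -0.1653  0.0919] th 132.96 F [-1.7553  0.1971  4.2521] Ftool [ 1.3281 -1.1465 -4.257 ] T [0.0548 0.1365 0.3081] 0.10202187317838668 58.5193133354187
to nut, tool mm [ 0.4979 -0.1879 -0.0016]
```

Create t.py:
```python
from h import *
o,M,th=st();print(round(o['clock'],2),'th',round(th,2),'z',round(o['tcp_pos'][2],4),'Tz',round(o['torque'][2],3),'Ft',(M.T@o['force']).round(1),'q6',o['q'][5].round(2))
```

```text
(no output)
```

{"fn": "arm_command", "kwargs": {"commands": [[[0, 0, 0.2], [0, 0, 2]], [[0, 0, 0.2], [0, 0, 2]]]}}

```text
clock: 13.1
tcp_pos: [0.4846, -0.1654, 0.0915]
tcp_rot: [0.001, 0.431, 0.902, -0.0]
force: [-1.1, -0.2, 4.4]
finger_gap: 0.105
finger_force: 58.6
```

```bash
python3 t.py
```

```text
13.1 th 128.97 z 0.0915 Tz 0.257 Ft [ 0.5 -1.  -4.4] q6 -1.09
```

{"fn": "arm_command", "kwargs": {"commands": [[[0, 0, 0.2], [0, 0, 2]], [[0, 0, 0.2], [0, 0, 2]]]}}

```text
clock: 13.27
tcp_pos: [0.4846, -0.1654, 0.0912]
tcp_rot: [0.001, 0.462, 0.887, -0.0]
force: [-1.0, 0.6, 5.3]
finger_gap: 0.105
finger_force: 58.6
```

```bash
python3 t.py
```

```text
13.27 th 124.98 z 0.0912 Tz 0.275 Ft [ 1.1 -0.4 -5.3] q6 -1.02
```

{"fn": "arm_command", "kwargs": {"commands": [[[0, 0, 0.2], [0, 0, 2]], [[0, 0, 0.2], [0, 0, 2]]]}}

```text
clock: 13.43
tcp_pos: [0.4845, -0.1655, 0.0907]
tcp_rot: [0.001, 0.493, 0.87, -0.0]
force: [-1.1, -0.5, 5.3]
finger_gap: 0.106
finger_force: 58.6
```

```bash
python3 t.py
```

```text
13.43 th 120.98 z 0.0907 Tz 0.324 Ft [ 0.1 -1.2 -5.3] q6 -0.95
```

{"fn": "arm_command", "kwargs": {"commands": [[[0, 0, 0.2], [0, 0, 2]], [[0, 0, 0.2], [0, 0, 2]]]}}

```text
clock: 13.6
tcp_pos: [0.4844, -0.1655, 0.0904]
tcp_rot: [0.001, 0.523, 0.853, -0.0]
force: [-1.7, -0.7, 6.6]
finger_gap: 0.101
finger_force: 58.8
```

```bash
python3 t.py
```

```text
13.6 th 116.99 z 0.0904 Tz 0.408 Ft [ 0.1 -1.8 -6.6] q6 -0.88
```

{"fn": "arm_command", "kwargs": {"commands": [[[0, 0, 0.2], [0, 0, 2]], [[0, 0, 0.2], [0, 0, 2]]]}}

```text
clock: 13.77
tcp_pos: [0.4844, -0.1655, 0.0901]
tcp_rot: [0.001, 0.552, 0.834, -0.0]
force: [-1.3, -0.2, 7.8]
finger_gap: 0.105
finger_force: 58.9
```

```bash
python3 t.py
```

```text
13.77 th 113.01 z 0.0901 Tz 0.396 Ft [ 0.3 -1.2 -7.8] q6 -0.81
```

{"fn": "arm_command", "kwargs": {"commands": [[[0, 0, 0.2], [0, 0, 2]]]}}

```text
clock: 13.85
tcp_pos: [0.4844, -0.1655, 0.09]
tcp_rot: [0.001, 0.566, 0.824, -0.0]
force: [-2.3, 0.0, 7.9]
finger_gap: 0.103
finger_force: 59.0
```

```bash
python3 t.py
```

```text
13.85 th 111.01 z 0.09 Tz 0.415 Ft [ 0.8 -2.1 -7.9] q6 -0.78
```

{"fn": "arm_command", "kwargs": {"commands": [[[0, 0, 0.2], [0, 0, 2]]]}}

```text
clock: 13.93
tcp_pos: [0.4843, -0.1656, 0.0898]
tcp_rot: [0.001, 0.581, 0.814, -0.0]
force: [-2.0, -0.0, 8.0]
finger_gap: 0.107
finger_force: 59.1
```

```bash
python3 t.py
```

```text
13.93 th 109.02 z 0.0898 Tz 0.423 Ft [ 0.6 -1.9 -8. ] q6 -0.74
```

{"fn": "arm_command", "kwargs": {"commands": [[[0, 0, 0], [0, 0, 0]], [[0, 0, 0], [0, 0, 0]], [[0, 0, -20], [0, 0, 0]], [[0, 0, -35], [0, 0, 0]], [[17.4, 34.4, 0], [0, 0, 0]], [[17.4, 34.4, 0], [0, 0, 0]], [[17.4, 34.4, 0], [0, 0, 0]], [[17.4, 34.4, 0], [0, 0, 0]]], "hand": 50}}

```text
clock: 14.6
tcp_pos: [0.592, -0.0531, 0.1433]
tcp_rot: [0.0, 0.581, 0.814, 0.0]
force: [0.4, -0.7, -0.1]
finger_gap: 0.588
finger_force: 0.0
```

{"fn": "arm_command", "kwargs": {"commands": [[[17.4, 34.4, 0], [0, 0, 0]], [[0, 0, 0], [0, 0, -6.6]], [[0, 0, 0], [0, 0, -6.6]], [[0, 0, 0], [0, 0, -6.6]], [[0, 0, 0], [0, 0, -6.6]], [[0, 0, 0], [0, 0, -6.6]], [[0, 0, 0], [0, 0, -6.6]], [[0, 0, 0], [0, 0, 0]]]}}

```text
clock: 15.27
tcp_pos: [0.6176, -0.0264, 0.1425]
tcp_rot: [-0.0, 0.27, 0.963, 0.0]
force: [0.1, -0.7, -0.3]
finger_gap: 0.586
finger_force: 0.0
```

```bash
python3 s.py 2
```

```text
15.27 q6 -1.1379570191045587 [ 0.6176 -0.0264  0.1425] th 148.7 F [ 0.0957 -0.7374 -0.3077] Ftool [-0.4651 -0.5804  0.3074] T [-0.0566  0.0248  0.0129] 0.5857124919255388 0.0
to nut, tool mm [-0.8912 -0.2845 -0.0006]
```

{"fn": "arm_command", "kwargs": {"commands": [[[-0.9, -0.3, 12], [0, 0, 0]], [[0, 0, 20], [0, 0, 0]], [[0, 0, 20], [0, 0, 0]], [[0, 0, 0], [0, 0, 0]]]}}

```text
clock: 15.6
tcp_pos: [0.6142, -0.0269, 0.0856]
tcp_rot: [-0.005, 0.272, 0.962, -0.001]
force: [-1.5, -0.0, -0.6]
finger_gap: 0.586
finger_force: 0.0
```

{"fn": "arm_command", "kwargs": {"commands": [[[0, 0, 0], [0, 0, 0]], [[0, 0, 0], [0, 0, 0]], [[0, 0, 0], [0, 0, 0]], [[0, 0, 0], [0, 0, 0]], [[0, 0, 0], [0, 0, 0]]], "hand": 0}}

```text
clock: 16.02
tcp_pos: [0.6195, -0.0277, 0.0924]
tcp_rot: [0.001, 0.271, 0.963, -0.0]
force: [-0.4, -1.4, 1.7]
finger_gap: 0.101
finger_force: 60.9
```

{"fn": "arm_command", "kwargs": {"commands": [[[0, 0, 0.2], [0, 0, 2]], [[0, 0, 0.2], [0, 0, 2]], [[0, 0, 0.2], [0, 0, 2]]]}}

```text
clock: 16.27
tcp_pos: [0.6194, -0.0278, 0.0918]
tcp_rot: [0.001, 0.321, 0.947, -0.0]
force: [-1.5, -1.8, 3.1]
finger_gap: 0.106
finger_force: 60.9
```

```bash
python3 t.py
```

```text
16.27 th 142.56 z 0.0918 Tz 0.357 Ft [ 0.1 -2.3 -3.1] q6 -1.03
```

{"fn": "arm_command", "kwargs": {"commands": [[[0, 0, 0.2], [0, 0, 2]], [[0, 0, 0.2], [0, 0, 2]]]}}

```text
clock: 16.43
tcp_pos: [0.6194, -0.0279, 0.0914]
tcp_rot: [0.001, 0.354, 0.935, -0.0]
force: [-1.1, -1.1, 3.8]
finger_gap: 0.106
finger_force: 61.1
```

```bash
python3 t.py
```

```text
16.43 th 138.56 z 0.0914 Tz 0.394 Ft [ 0.1 -1.5 -3.8] q6 -0.96
```

{"fn": "arm_command", "kwargs": {"commands": [[[0, 0, 0.2], [0, 0, 2]]]}}

```text
clock: 16.52
tcp_pos: [0.6194, -0.0279, 0.0912]
tcp_rot: [0.001, 0.37, 0.929, -0.0]
force: [-1.1, -2.2, 2.4]
finger_gap: 0.105
finger_force: 61.1
```

```bash
python3 t.py
```

```text
16.52 th 136.56 z 0.0912 Tz 0.412 Ft [-0.7 -2.4 -2.4] q6 -0.93
```

{"fn": "arm_command", "kwargs": {"commands": [[[0, 0, 0.2], [0, 0, 2]]]}}

```text
clock: 16.6
tcp_pos: [0.6194, -0.0279, 0.0911]
tcp_rot: [0.001, 0.386, 0.922, -0.0]
force: [-1.2, -2.1, 3.8]
finger_gap: 0.105
finger_force: 61.1
```

```bash
python3 t.py
```

```text
16.6 th 134.57 z 0.0911 Tz 0.359 Ft [-0.7 -2.4 -3.8] q6 -0.89
```

{"fn": "arm_command", "kwargs": {"commands": [[[0, 0, 0.1], [0, 0, 1]]]}}

```text
clock: 16.68
tcp_pos: [0.6194, -0.0279, 0.091]
tcp_rot: [0.001, 0.394, 0.919, -0.0]
force: [-1.5, -2.5, 4.7]
finger_gap: 0.105
finger_force: 61.3
```

```bash
python3 t.py
```

```text
16.68 th 133.58 z 0.091 Tz 0.352 Ft [-0.7 -2.8 -4.7] q6 -0.87
```

{"fn": "arm_command", "kwargs": {"commands": [[[0, 0, 0.2], [0, 0, 2]]]}}

```text
clock: 16.77
tcp_pos: [0.6193, -0.0279, 0.0908]
tcp_rot: [0.001, 0.41, 0.912, -0.0]
force: [-1.5, -2.4, 4.9]
finger_gap: 0.106
finger_force: 61.4
```

```bash
python3 t.py
```

```text
16.77 th 131.59 z 0.0908 Tz 0.419 Ft [-0.8 -2.7 -4.9] q6 -0.84
```

{"fn": "arm_command", "kwargs": {"commands": [[[0, 0, 0.2], [0, 0, 2]]]}}

```text
clock: 16.85
tcp_pos: [0.6193, -0.0279, 0.0906]
tcp_rot: [0.001, 0.426, 0.905, -0.0]
force: [-2.1, -2.4, 5.8]
finger_gap: 0.106
finger_force: 61.6
```

```bash
python3 t.py
```

```text
16.85 th 129.56 z 0.0906 Tz 0.406 Ft [-0.5 -3.2 -5.8] q6 -0.8
```

{"fn": "arm_command", "kwargs": {"commands": [[[0, 0, 0.2], [0, 0, 2]]]}}

```text
clock: 16.93
tcp_pos: [0.6193, -0.0279, 0.0905]
tcp_rot: [0.001, 0.442, 0.897, -0.0]
force: [-1.8, -2.1, 6.2]
finger_gap: 0.105
finger_force: 61.6
```

```bash
python3 t.py
```

```text
16.93 th 127.57 z 0.0905 Tz 0.407 Ft [-0.6 -2.7 -6.2] q6 -0.77
```

{"fn": "arm_command", "kwargs": {"commands": [[[0, 0, 0.2], [0, 0, 2]]]}}

```text
clock: 17.02
tcp_pos: [0.6193, -0.028, 0.0904]
tcp_rot: [0.001, 0.457, 0.889, -0.0]
force: [-2.5, -1.7, 6.9]
finger_gap: 0.106
finger_force: 61.7
```

```bash
python3 t.py
```

```text
17.02 th 125.58 z 0.0904 Tz 0.465 Ft [ 0.1 -3.  -6.9] q6 -0.73
```

{"fn": "arm_command", "kwargs": {"commands": [[[0, 0, 0.2], [0, 0, 2]]]}}

```text
clock: 17.1
tcp_pos: [0.6192, -0.028, 0.0902]
tcp_rot: [0.001, 0.473, 0.881, -0.0]
force: [-2.4, -1.4, 6.5]
finger_gap: 0.104
finger_force: 61.8
```

```bash
python3 t.py
```

```text
17.1 th 123.58 z 0.0902 Tz 0.509 Ft [ 0.2 -2.8 -6.5] q6 -0.7
```

{"fn": "arm_command", "kwargs": {"commands": [[[0, 0, 0.1], [0, 0, 1]]]}}

```text
clock: 17.18
tcp_pos: [0.6192, -0.028, 0.0901]
tcp_rot: [0.001, 0.48, 0.877, -0.0]
force: [-2.9, -2.0, 6.1]
finger_gap: 0.101
finger_force: 61.8
```

```bash
python3 t.py
```

```text
17.18 th 122.59 z 0.0901 Tz 0.496 Ft [-0.2 -3.5 -6.1] q6 -0.68
```

{"fn": "arm_command", "kwargs": {"commands": [[[0, 0, 0], [0, 0, 0]], [[0, 0, 0], [0, 0, 0]], [[0, 0, -20], [0, 0, 0]], [[0, 0, -35], [0, 0, 0]], [[18.2, -28.7, 0], [0, 0, 0]], [[18.2, -28.7, 0], [0, 0, 0]], [[18.2, -28.7, 0], [0, 0, 0]], [[18.2, -28.7, 0], [0, 0, 0]]], "hand": 50}}

```text
clock: 17.85
tcp_pos: [0.4811, -0.0273, 0.1431]
tcp_rot: [-0.0, 0.48, 0.877, 0.0]
force: [0.6, -0.9, 0.6]
finger_gap: 0.585
finger_force: 0.0
```

{"fn": "arm_command", "kwargs": {"commands": [[[0, 0, 0], [0, 0, -6.6]], [[0, 0, 0], [0, 0, -6.6]], [[0, 0, 0], [0, 0, -6.6]], [[0, 0, 0], [0, 0, -6.6]], [[0, 0, 0], [0, 0, -6.6]], [[0, 0, 0], [0, 0, -6.6]], [[0, 0, 0], [0, 0, -6.6]], [[0, 0, 0], [0, 0, -6.6]]]}}

```text
clock: 18.52
tcp_pos: [0.4825, -0.0273, 0.1431]
tcp_rot: [0.0, 0.038, 0.999, 0.0]
force: [-0.0, 0.2, 0.7]
finger_gap: 0.588
finger_force: 0.0
```

{"fn": "arm_command", "kwargs": {"commands": [[[0, 0, 0], [0, 0, -6.6]], [[0, 0, 0], [0, 0, -6.6]], [[0, 0, 0], [0, 0, 0]], [[0, 0, 0], [0, 0, 0]]]}}

```text
clock: 18.85
tcp_pos: [0.4825, -0.0274, 0.1431]
tcp_rot: [0.0, -0.073, 0.997, 0.0]
force: [0.2, -0.7, 0.4]
finger_gap: 0.59
finger_force: 0.0
```

```bash
sed -i 's/^N=.*/N=np.array([[.4835,-.0285],[.6192,-.0277],[.6210,-.1632],[.4846,-.1654]])/' s.py; python3 s.py 1
```

```text
18.85 q6 -1.8649110517188847 [ 0.4825 -0.0274  0.1431] th -171.6 F [ 0.2451 -0.6582  0.3566] Ftool [-0.1464 -0.6868 -0.3569] T [-0.0085 -0.0123  0.024 ] 0.5899664204431416 0.0
to nut, tool mm [-0.8581 -1.2053 -0.0005]
```

{"fn": "arm_command", "kwargs": {"commands": [[[-0.9, -1.0, 12.5], [0, 0, 0]], [[0, 0, 20], [0, 0, 0]], [[0, 0, 20], [0, 0, 0]], [[0, 0, 0], [0, 0, 0]]]}}

```text
clock: 19.18
tcp_pos: [0.4801, -0.0279, 0.0874]
tcp_rot: [-0.004, -0.073, 0.997, 0.001]
force: [-0.8, 0.3, -0.5]
finger_gap: 0.584
finger_force: 0.0
```

{"fn": "arm_command", "kwargs": {"commands": [[[0, 0, 0], [0, 0, 0]], [[0, 0, 0], [0, 0, 0]], [[0, 0, 0], [0, 0, 0]], [[0, 0, 0], [0, 0, 0]], [[0, 0, 0], [0, 0, 0]]], "hand": 0}}

```text
clock: 19.6
tcp_pos: [0.4848, -0.0283, 0.0922]
tcp_rot: [0.001, -0.075, 0.997, 0.0]
force: [0.1, 2.3, 3.7]
finger_gap: 0.107
finger_force: 60.8
```

{"fn": "arm_command", "kwargs": {"commands": [[[0, 0, 0.2], [0, 0, 2]], [[0, 0, 0.2], [0, 0, 2]]]}}

```text
clock: 19.77
tcp_pos: [0.4848, -0.0284, 0.0918]
tcp_rot: [0.001, -0.039, 0.999, -0.0]
force: [-0.9, 2.2, 4.9]
finger_gap: 0.105
finger_force: 61.1
```

```bash
python3 t.py
```

```text
19.77 th -175.48 z 0.0918 Tz 0.3 Ft [ 0.7  2.3 -4.9] q6 -1.8
```

{"fn": "arm_command", "kwargs": {"commands": [[[0, 0, 0.2], [0, 0, 2]]]}}

```text
clock: 19.85
tcp_pos: [0.4848, -0.0285, 0.0916]
tcp_rot: [0.001, -0.022, 1.0, -0.0]
force: [-0.0, 0.8, 5.1]
finger_gap: 0.1
finger_force: 61.2
```

```bash
python3 t.py
```

```text
19.85 th -177.48 z 0.0916 Tz 0.33 Ft [-0.   0.8 -5.1] q6 -1.76
```

{"fn": "arm_command", "kwargs": {"commands": [[[0, 0, 0.2], [0, 0, 2]]]}}

```text
clock: 19.93
tcp_pos: [0.4848, -0.0286, 0.0915]
tcp_rot: [0.001, -0.005, 1.0, -0.0]
force: [-0.4, 1.0, 5.7]
finger_gap: 0.103
finger_force: 61.3
```

```bash
python3 t.py
```

```text
19.93 th -179.47 z 0.0915 Tz 0.317 Ft [ 0.4  1.  -5.7] q6 -1.73
```

{"fn": "arm_command", "kwargs": {"commands": [[[0, 0, 0.2], [0, 0, 2]]]}}

```text
clock: 20.02
tcp_pos: [0.4848, -0.0286, 0.0914]
tcp_rot: [0.001, 0.013, 1.0, -0.0]
force: [-1.5, 1.8, 6.0]
finger_gap: 0.102
finger_force: 61.3
```

```bash
python3 t.py
```

```text
20.02 th 178.54 z 0.0914 Tz 0.395 Ft [ 1.5  1.8 -6. ] q6 -1.69
```

{"fn": "arm_command", "kwargs": {"commands": [[[0, 0, 0.2], [0, 0, 2]]]}}

```text
clock: 20.1
tcp_pos: [0.4848, -0.0287, 0.0912]
tcp_rot: [0.001, 0.03, 1.0, -0.0]
force: [-1.2, 0.6, 6.0]
finger_gap: 0.101
finger_force: 61.4
```

```bash
python3 t.py
```

```text
20.1 th 176.55 z 0.0912 Tz 0.436 Ft [ 1.2  0.5 -6. ] q6 -1.66
```

{"fn": "arm_command", "kwargs": {"commands": [[[0, 0, 0.2], [0, 0, 2]]]}}

```text
clock: 20.18
tcp_pos: [0.4848, -0.0288, 0.0911]
tcp_rot: [0.001, 0.047, 0.999, -0.0]
force: [-1.3, 0.7, 6.1]
finger_gap: 0.102
finger_force: 61.5
```

```bash
python3 t.py
```

```text
20.18 th 174.56 z 0.0911 Tz 0.416 Ft [ 1.3  0.5 -6.1] q6 -1.62
```

{"fn": "arm_command", "kwargs": {"commands": [[[0, 0, 0.2], [0, 0, 2]]]}}

```text
clock: 20.27
tcp_pos: [0.4848, -0.0288, 0.0909]
tcp_rot: [0.001, 0.065, 0.998, -0.0]
force: [-1.7, 1.6, 7.0]
finger_gap: 0.106
finger_force: 61.6
```

```bash
python3 t.py
```

```text
20.27 th 172.57 z 0.0909 Tz 0.433 Ft [ 1.9  1.3 -7. ] q6 -1.59
```

{"fn": "arm_command", "kwargs": {"commands": [[[0, 0, 0.1], [0, 0, 1]]]}}

```text
clock: 20.35
tcp_pos: [0.4848, -0.0289, 0.0908]
tcp_rot: [0.001, 0.073, 0.997, -0.0]
force: [-1.8, 0.1, 6.7]
finger_gap: 0.101
finger_force: 61.6
```

```bash
python3 t.py
```

```text
20.35 th 171.59 z 0.0908 Tz 0.465 Ft [ 1.8 -0.2 -6.7] q6 -1.57
```

{"fn": "arm_command", "kwargs": {"commands": [[[0, 0, 0], [0, 0, 0]], [[0, 0, 0], [0, 0, 0]], [[0, 0, -20], [0, 0, 0]], [[0, 0, -35], [0, 0, 0]], [[-30.9, -22.6, 0], [0, 0, 0]], [[-30.9, -22.6, 0], [0, 0, 0]], [[-30.9, -22.6, 0], [0, 0, 0]], [[-30.9, -22.6, 0], [0, 0, 0]]], "hand": 50}}

```text
clock: 21.02
tcp_pos: [0.5937, -0.1374, 0.1446]
tcp_rot: [0.001, 0.073, 0.997, -0.0]
force: [0.6, -0.1, 0.8]
finger_gap: 0.59
finger_force: 0.0
```

{"fn": "arm_command", "kwargs": {"commands": [[[-30.9, -22.6, 0], [0, 0, 0]], [[0, 0, 0], [0, 0, -3]], [[0, 0, 0], [0, 0, 0]], [[0, 0, 0], [0, 0, 0]]]}}

```text
clock: 21.35
tcp_pos: [0.619, -0.1629, 0.1431]
tcp_rot: [-0.001, 0.048, 0.999, 0.0]
force: [-0.4, 0.0, -1.0]
finger_gap: 0.584
finger_force: 0.0
```

```bash
python3 s.py 3
```

```text
21.35 q6 -1.799847525804206 [ 0.619  -0.1629  0.1431] th 174.47 F [-0.3702  0.0193 -1.0132] Ftool [ 0.3681 -0.0173  1.014 ] T [ 0.0075 -0.043  -0.0185] 0.5843662713602323 0.0
to nut, tool mm [-2.0418 -0.0562 -0.0045]
```

{"fn": "arm_command", "kwargs": {"commands": [[[-0.8, 0, 12], [0, 0, 0]], [[0, 0, 20], [0, 0, 0]], [[0, 0, 20], [0, 0, 0]], [[0, 0, 0], [0, 0, 0]]]}}

```text
clock: 21.68
tcp_pos: [0.6158, -0.1606, 0.0869]
tcp_rot: [-0.005, 0.047, 0.999, 0.001]
force: [-0.8, 0.6, -0.8]
finger_gap: 0.583
finger_force: 0.0
```

{"fn": "arm_command", "kwargs": {"commands": [[[0, 0, 0], [0, 0, 0]], [[0, 0, 0], [0, 0, 0]], [[0, 0, 0], [0, 0, 0]], [[0, 0, 0], [0, 0, 0]], [[0, 0, 0], [0, 0, 0]]], "hand": 0}}

```text
clock: 22.1
tcp_pos: [0.6216, -0.1633, 0.0938]
tcp_rot: [0.001, 0.047, 0.999, -0.0]
force: [-0.9, 0.6, 2.0]
finger_gap: 0.102
finger_force: 60.9
```

{"fn": "arm_command", "kwargs": {"commands": [[[0, 0, 0.2], [0, 0, 2]], [[0, 0, 0.2], [0, 0, 2]]]}}

```text
clock: 22.27
tcp_pos: [0.6216, -0.1635, 0.0934]
tcp_rot: [0.001, 0.083, 0.997, -0.0]
force: [-0.7, 0.1, 3.6]
finger_gap: 0.104
finger_force: 61.1
```

```bash
python3 t.py
```

```text
22.27 th 170.53 z 0.0934 Tz 0.259 Ft [ 0.7  0.  -3.6] q6 -1.73
```

{"fn": "arm_command", "kwargs": {"commands": [[[0, 0, 0.2], [0, 0, 2]]]}}

```text
clock: 22.35
tcp_pos: [0.6216, -0.1635, 0.0932]
tcp_rot: [0.001, 0.1, 0.995, -0.0]
force: [-0.8, -0.9, 4.1]
finger_gap: 0.103
finger_force: 61.2
```

```bash
python3 t.py
```

```text
22.35 th 168.52 z 0.0932 Tz 0.312 Ft [ 0.6 -1.  -4.1] q6 -1.69
```

{"fn": "arm_command", "kwargs": {"commands": [[[0, 0, 0.2], [0, 0, 2]]]}}

```text
clock: 22.43
tcp_pos: [0.6216, -0.1636, 0.0931]
tcp_rot: [0.001, 0.117, 0.993, -0.001]
force: [-1.1, -0.2, 3.2]
finger_gap: 0.104
finger_force: 61.3
```

```bash
python3 t.py
```

```text
22.43 th 166.53 z 0.0931 Tz 0.291 Ft [ 1.  -0.5 -3.2] q6 -1.66
```

{"fn": "arm_command", "kwargs": {"commands": [[[0, 0, 0.2], [0, 0, 2]]]}}

```text
clock: 22.52
tcp_pos: [0.6216, -0.1636, 0.0929]
tcp_rot: [0.001, 0.135, 0.991, -0.001]
force: [-0.6, 0.1, 4.2]
finger_gap: 0.102
finger_force: 61.4
```

```bash
python3 t.py
```

```text
22.52 th 164.54 z 0.0929 Tz 0.347 Ft [ 0.6 -0.1 -4.2] q6 -1.63
```

{"fn": "arm_command", "kwargs": {"commands": [[[0, 0, 0.2], [0, 0, 2]]]}}

```text
clock: 22.6
tcp_pos: [0.6216, -0.1637, 0.0928]
tcp_rot: [0.001, 0.152, 0.988, -0.001]
force: [-1.1, -0.7, 3.8]
finger_gap: 0.103
finger_force: 61.4
```

```bash
python3 t.py
```

```text
22.6 th 162.54 z 0.0928 Tz 0.325 Ft [ 0.8 -1.  -3.9] q6 -1.59
```

{"fn": "arm_command", "kwargs": {"commands": [[[0, 0, 0.2], [0, 0, 2]]]}}

```text
clock: 22.68
tcp_pos: [0.6216, -0.1638, 0.0926]
tcp_rot: [0.001, 0.169, 0.986, -0.001]
force: [-1.4, -0.8, 4.6]
finger_gap: 0.098
finger_force: 61.5
```

```bash
python3 t.py
```

```text
22.68 th 160.55 z 0.0926 Tz 0.35 Ft [ 1.1 -1.2 -4.6] q6 -1.56
```

{"fn": "arm_command", "kwargs": {"commands": [[[0, 0, 0.2], [0, 0, 2]]]}}

```text
clock: 22.77
tcp_pos: [0.6216, -0.1638, 0.0925]
tcp_rot: [0.001, 0.186, 0.983, -0.001]
force: [-2.7, -0.6, 4.5]
finger_gap: 0.1
finger_force: 61.5
```

```bash
python3 t.py
```

```text
22.77 th 158.56 z 0.0925 Tz 0.42 Ft [ 2.3 -1.6 -4.5] q6 -1.52
```

{"fn": "arm_command", "kwargs": {"commands": [[[0, 0, 0.2], [0, 0, 2]]]}}

```text
clock: 22.85
tcp_pos: [0.6215, -0.1639, 0.0923]
tcp_rot: [0.001, 0.203, 0.979, -0.001]
force: [-1.9, -0.2, 4.6]
finger_gap: 0.102
finger_force: 61.6
```

```bash
python3 t.py
```

```text
22.85 th 156.56 z 0.0923 Tz 0.419 Ft [ 1.6 -0.9 -4.6] q6 -1.49
```

{"fn": "arm_command", "kwargs": {"commands": [[[0, 0, 0.2], [0, 0, 2]]]}}

```text
clock: 22.93
tcp_pos: [0.6215, -0.1639, 0.0922]
tcp_rot: [0.001, 0.22, 0.975, -0.001]
force: [-1.8, -0.4, 4.5]
finger_gap: 0.105
finger_force: 61.7
```

```bash
python3 t.py
```

```text
22.93 th 154.57 z 0.0922 Tz 0.408 Ft [ 1.4 -1.1 -4.5] q6 -1.45
```

{"fn": "arm_command", "kwargs": {"commands": [[[0, 0, 0.2], [0, 0, 2]]]}}

```text
clock: 23.02
tcp_pos: [0.6215, -0.164, 0.092]
tcp_rot: [0.001, 0.237, 0.972, -0.001]
force: [-1.4, -1.1, 6.6]
finger_gap: 0.103
finger_force: 61.8
```

```bash
python3 t.py
python3 - <<'E'
import numpy as np
from scipy.optimize import least_squares
D={1:[(-8+205-.5,.297),(188.6,.343),(184.5,.300),(182.5,.33),(180.5,.317),(178.5,.395),(176.55,.436),(174.56,.416),(172.57,.433),(171.59,.465)],
2:[(154.69,.287),(148.68,.3),(142.56,.357),(138.56,.394),(136.56,.412),(134.57,.359),(133.58,.352),(131.59,.419),(129.56,.406),(127.57,.407),(125.58,.465),(123.58,.509),(122.59,.496)],
3:[(182.65,.283),(174.66,.374),(170.53,.259),(168.52,.312),(166.53,.291),(164.54,.347),(162.54,.325),(160.55,.35),(158.56,.42),(156.56,.419)],
4:[(138.95,.28),(132.96,.308),(128.97,.257),(124.98,.275),(120.98,.324),(116.99,.408),(113.01,.396),(111.01,.415),(109.02,.423)]}
for k,d in D.items():
    a,t=np.array(d).T
    for s in(.0136,None):
        f=lambda p:p[0]+(s or p[2])*np.maximum(p[1]-a,0)-t
        r=least_squares(f,[.31,a[-1]+9,.0136]);p=r.x
        print(k,p.round(4),'bite deg',(p[1]-a[-1]).round(1),'N',((p[1]-a[-1])/57.3*130).round(1),'rms',f(p).std().round(3),'pred T-free',((s or p[2])*(p[1]-a[-1])).round(3))
E
```

```text
23.02 th 152.58 z 0.092 Tz 0.442 Ft [ 0.7 -1.6 -6.6] q6 -1.42
1 [3.133000e-01 1.829698e+02 1.360000e-02] bite deg 11.4 N 25.8 rms 0.022 pred T-free 0.155
1 [3.133000e-01 1.835232e+02 1.250000e-02] bite deg 11.9 N 27.1 rms 0.021 pred T-free 0.149
2 [3.515000e-01 1.339556e+02 1.360000e-02] bite deg 11.4 N 25.8 rms 0.034 pred T-free 0.155
2 [3.500000e-01 1.348074e+02 1.230000e-02] bite deg 12.2 N 27.7 rms 0.034 pred T-free 0.15
3 [3.038000e-01 1.655795e+02 1.360000e-02] bite deg 9.0 N 20.5 rms 0.031 pred T-free 0.123
3 [3.038000e-01 1.662595e+02 1.200000e-02] bite deg 9.7 N 22.0 rms 0.031 pred T-free 0.116
4 [2.800000e-01 1.225255e+02 1.360000e-02] bite deg 13.5 N 30.6 rms 0.028 pred T-free 0.184
4 [2.817000e-01 1.261074e+02 9.100000e-03] bite deg 17.1 N 38.8 rms 0.02 pred T-free 0.155
```

{"fn": "arm_command", "kwargs": {"commands": [[[0, 0, 0.2], [0, 0, 2]]]}}

```text
clock: 23.1
tcp_pos: [0.6215, -0.164, 0.0919]
tcp_rot: [0.001, 0.254, 0.967, -0.001]
force: [-2.3, -1.0, 5.4]
finger_gap: 0.105
finger_force: 61.8
```

```bash
python3 t.py
```

```text
23.1 th 150.59 z 0.0919 Tz 0.436 Ft [ 1.5 -2.  -5.4] q6 -1.38
```

{"fn": "arm_command", "kwargs": {"commands": [[[0, 0, 0], [0, 0, 0]], [[0, 0, 0], [0, 0, 0]], [[0, 0, -20], [0, 0, 0]], [[0, 0, -35], [0, 0, 0]], [[29.6, -17.1, 0], [0, 0, 0]], [[29.6, -17.1, 0], [0, 0, 0]], [[29.6, -17.1, 0], [0, 0, 0]], [[29.6, -17.1, 0], [0, 0, 0]]], "hand": 50}}

```text
clock: 23.77
tcp_pos: [0.4826, -0.1642, 0.1447]
tcp_rot: [0.0, 0.254, 0.967, 0.0]
force: [-0.2, -0.1, 0.2]
finger_gap: 0.587
finger_force: 0.0
```

{"fn": "arm_command", "kwargs": {"commands": [[[0, 0, 0], [0, 0, 7]], [[0, 0, 0], [0, 0, 7]], [[0, 0, 0], [0, 0, 7]], [[0, 0, 0], [0, 0, 7]], [[0, 0, 0], [0, 0, 7]], [[0, 0, 0], [0, 0, 6.6]], [[0, 0, 0], [0, 0, 0]], [[0, 0, 0], [0, 0, 0]]]}}

```text
clock: 24.43
tcp_pos: [0.4839, -0.1644, 0.1446]
tcp_rot: [0.0, 0.58, 0.815, 0.0]
force: [0.2, 0.9, 0.3]
finger_gap: 0.585
finger_force: 0.0
```

```bash
python3 s.py 4
```

```text
24.43 q6 -0.7471146506323075 [ 0.4839 -0.1644  0.1446] th 109.14 F [0.2229 0.9203 0.339 ] Ftool [ 0.7963  0.5125 -0.3388] T [ 0.0087 -0.0146  0.0478] 0.5850360806766186 0.0
to nut, tool mm [-1.2153  0.3276 -0.0001]
```

{"fn": "arm_command", "kwargs": {"commands": [[[-0.5, 0.3, 14.5], [0, 0, 0]], [[0, 0, 20], [0, 0, 0]], [[0, 0, 20], [0, 0, 0]], [[0, 0, 0], [0, 0, 0]]]}}

```text
clock: 24.77
tcp_pos: [0.4811, -0.1634, 0.0866]
tcp_rot: [-0.004, 0.58, 0.815, -0.001]
force: [-1.4, 0.4, -0.4]
finger_gap: 0.584
finger_force: 0.0
```

{"fn": "arm_command", "kwargs": {"commands": [[[0, 0, 0], [0, 0, 0]], [[0, 0, 0], [0, 0, 0]], [[0, 0, 0], [0, 0, 0]], [[0, 0, 0], [0, 0, 0]], [[0, 0, 0], [0, 0, 0]]], "hand": 0}}

```text
clock: 25.18
tcp_pos: [0.4844, -0.1657, 0.0916]
tcp_rot: [0.001, 0.58, 0.814, -0.001]
force: [-4.8, -2.4, 5.2]
finger_gap: 0.105
finger_force: 60.0
```

```bash
python3 t.py
```

```text
25.18 th 109.06 z 0.0916 Tz 0.19 Ft [-0.7 -5.3 -5.2] q6 -0.74
```

{"fn": "arm_command", "kwargs": {"commands": [[[0, 0, 0.1], [0, 0, 1]]]}}

```text
clock: 25.27
tcp_pos: [0.4844, -0.1657, 0.0916]
tcp_rot: [0.001, 0.587, 0.809, -0.001]
force: [-3.9, -1.9, 7.1]
finger_gap: 0.104
finger_force: 60.4
```

```bash
python3 t.py
```

```text
25.27 th 108.08 z 0.0916 Tz 0.458 Ft [-0.6 -4.2 -7.1] q6 -0.73
```

{"fn": "arm_command", "kwargs": {"commands": [[[0, 0, 0.1], [0, 0, 1]]]}}

```text
clock: 25.35
tcp_pos: [0.4844, -0.1657, 0.0916]
tcp_rot: [0.001, 0.594, 0.804, -0.001]
force: [-3.8, -2.0, 8.2]
finger_gap: 0.103
finger_force: 60.4
```

```bash
python3 t.py
```

```text
25.35 th 107.08 z 0.0916 Tz 0.449 Ft [-0.8 -4.2 -8.2] q6 -0.71
```

{"fn": "arm_command", "kwargs": {"commands": [[[0, 0, 0.1], [0, 0, 1]]]}}

```text
clock: 25.43
tcp_pos: [0.4844, -0.1657, 0.0915]
tcp_rot: [0.001, 0.601, 0.799, -0.001]
force: [-5.0, -2.9, 8.4]
finger_gap: 0.103
finger_force: 60.4
```

```bash
python3 t.py
```

```text
25.43 th 106.08 z 0.0915 Tz 0.475 Ft [-1.4 -5.6 -8.4] q6 -0.69
```

{"fn": "arm_command", "kwargs": {"commands": [[[0, 0, 0], [0, 0, 0]], [[0, 0, 0], [0, 0, 0]], [[0, 0, -20], [0, 0, 0]], [[0, 0, -35], [0, 0, 0]], [[19, 33.6, 0], [0, 0, 0]], [[19, 33.6, 0], [0, 0, 0]], [[19, 33.6, 0], [0, 0, 0]], [[19, 33.6, 0], [0, 0, 0]]], "hand": 50}}

```text
clock: 26.1
tcp_pos: [0.5943, -0.0534, 0.1456]
tcp_rot: [0.001, 0.602, 0.798, 0.001]
force: [0.3, -0.3, 0.2]
finger_gap: 0.588
finger_force: 0.0
```

{"fn": "arm_command", "kwargs": {"commands": [[[19, 33.6, 0], [0, 0, 0]], [[0, 0, 0], [0, 0, -5.5]], [[0, 0, 0], [0, 0, -5.5]], [[0, 0, 0], [0, 0, -5.5]], [[0, 0, 0], [0, 0, 0]], [[0, 0, 0], [0, 0, 0]]]}}

```text
clock: 26.6
tcp_pos: [0.6199, -0.0269, 0.1447]
tcp_rot: [0.0, 0.482, 0.876, 0.0]
force: [-0.4, -0.7, 0.5]
finger_gap: 0.585
finger_force: 0.0
```

```bash
python3 s.py 2
```

```text
26.6 q6 -0.6785813714758044 [ 0.6199 -0.0269  0.1447] th 122.34 F [-0.3904 -0.7202  0.4551] Ftool [-0.3996 -0.7149 -0.4556] T [0.0463 0.0285 0.0284] 0.5849110218662378 0.0
to nut, tool mm [-0.298  -1.0155 -0.0007]
```

{"fn": "arm_command", "kwargs": {"commands": [[[-0.3, -0.8, 14.5], [0, 0, 0]], [[0, 0, 20], [0, 0, 0]], [[0, 0, 20], [0, 0, 0]], [[0, 0, 0], [0, 0, 0]]]}}

```text
clock: 26.93
tcp_pos: [0.6156, -0.0277, 0.0862]
tcp_rot: [-0.004, 0.482, 0.876, -0.001]
force: [-0.3, 0.2, -0.8]
finger_gap: 0.588
finger_force: 0.0
```

{"fn": "arm_command", "kwargs": {"commands": [[[0, 0, 0], [0, 0, 0]], [[0, 0, 0], [0, 0, 0]], [[0, 0, 0], [0, 0, 0]], [[0, 0, 0], [0, 0, 0]], [[0, 0, 0], [0, 0, 0]]], "hand": 0}}

```text
clock: 27.35
tcp_pos: [0.6197, -0.0287, 0.0922]
tcp_rot: [0.001, 0.481, 0.877, -0.0]
force: [-3.9, -2.5, 5.2]
finger_gap: 0.103
finger_force: 60.1
```

{"fn": "arm_command", "kwargs": {"commands": [[[0, 0, 0.1], [0, 0, 1]]]}}

```text
clock: 27.43
tcp_pos: [0.6197, -0.0287, 0.0921]
tcp_rot: [0.001, 0.488, 0.873, -0.0]
force: [-3.8, -2.6, 7.1]
finger_gap: 0.104
finger_force: 60.4
```

```bash
python3 t.py
```

```text
27.43 th 121.54 z 0.0921 Tz 0.482 Ft [-0.2 -4.6 -7.1] q6 -0.67
```

{"fn": "arm_command", "kwargs": {"commands": [[[0, 0, 0.1], [0, 0, 1]]]}}

```text
clock: 27.52
tcp_pos: [0.6196, -0.0288, 0.0921]
tcp_rot: [0.001, 0.496, 0.868, -0.001]
force: [-3.2, -2.6, 6.3]
finger_gap: 0.1
finger_force: 60.4
```

```bash
python3 t.py
```

```text
27.52 th 120.51 z 0.0921 Tz 0.436 Ft [-0.6 -4.1 -6.3] q6 -0.65
```

{"fn": "arm_command", "kwargs": {"commands": [[[0, 0, 0.1], [0, 0, 1]]]}}

```text
clock: 27.6
tcp_pos: [0.6196, -0.0288, 0.092]
tcp_rot: [0.001, 0.504, 0.864, -0.001]
force: [-3.9, -2.5, 7.3]
finger_gap: 0.104
finger_force: 60.5
```

```bash
python3 t.py
```

```text
27.6 th 119.51 z 0.092 Tz 0.5 Ft [-0.3 -4.6 -7.3] q6 -0.63
```

{"fn": "arm_command", "kwargs": {"commands": [[[0, 0, 0.1], [0, 0, 1]]]}}

```text
clock: 27.68
tcp_pos: [0.6196, -0.0288, 0.0919]
tcp_rot: [0.001, 0.511, 0.859, -0.001]
force: [-3.7, -2.1, 7.9]
finger_gap: 0.104
finger_force: 60.6
```

```bash
python3 t.py
```

```text
27.68 th 118.51 z 0.0919 Tz 0.459 Ft [-0.1 -4.2 -7.9] q6 -0.61
```

{"fn": "arm_command", "kwargs": {"commands": [[[0, 0, 0.1], [0, 0, 1]], [[0, 0, 0.1], [0, 0, 1]]]}}

```text
clock: 27.85
tcp_pos: [0.6195, -0.0288, 0.0918]
tcp_rot: [0.001, 0.526, 0.85, -0.001]
force: [-4.8, -2.6, 7.5]
finger_gap: 0.104
finger_force: 60.7
```

```bash
python3 t.py
```

```text
27.85 th 116.52 z 0.0918 Tz 0.518 Ft [-0.2 -5.4 -7.5] q6 -0.58
```

{"fn": "arm_command", "kwargs": {"commands": [[[0, 0, 0], [0, 0, 0]], [[0, 0, 0], [0, 0, 0]], [[0, 0, -20], [0, 0, 0]], [[0, 0, -35], [0, 0, 0]], [[15, -30.2, 0], [0, 0, 0]], [[15, -30.2, 0], [0, 0, 0]], [[15, -30.2, 0], [0, 0, 0]], [[15, -30.2, 0], [0, 0, 0]]], "hand": 50}}

```text
clock: 28.52
tcp_pos: [0.4835, -0.0277, 0.1449]
tcp_rot: [0.0, 0.527, 0.85, 0.001]
force: [-0.2, -0.7, -0.2]
finger_gap: 0.584
finger_force: 0.0
```

{"fn": "arm_command", "kwargs": {"commands": [[[0, 0, 0], [0, 0, -6.9]], [[0, 0, 0], [0, 0, -6.9]], [[0, 0, 0], [0, 0, -6.9]], [[0, 0, 0], [0, 0, -6.9]], [[0, 0, 0], [0, 0, -6.9]], [[0, 0, 0], [0, 0, -6.9]], [[0, 0, 0], [0, 0, -6.9]], [[0, 0, 0], [0, 0, -6.9]]]}}

```text
clock: 29.18
tcp_pos: [0.4848, -0.0277, 0.1449]
tcp_rot: [0.001, 0.07, 0.998, 0.0]
force: [1.1, 0.1, -0.4]
finger_gap: 0.582
finger_force: 0.0
```

{"fn": "arm_command", "kwargs": {"commands": [[[0, 0, 0], [0, 0, 0]], [[0, 0, 0], [0, 0, 0]]]}}

```text
clock: 29.35
tcp_pos: [0.4846, -0.0278, 0.1448]
tcp_rot: [0.0, 0.074, 0.997, 0.0]
force: [1.0, -0.0, -0.2]
finger_gap: 0.583
finger_force: 0.0
```

```bash
python3 s.py 1
```

```text
29.35 q6 -1.5699146404599023 [ 0.4846 -0.0278  0.1448] th 171.48 F [ 1.0128 -0.0279 -0.1677] Ftool [-1.0056  0.1225  0.1684] T [-0.0045 -0.0069  0.007 ] 0.5829580434604119 0.0
to nut, tool mm [ 0.9865 -0.8167 -0.0011]
```

{"fn": "arm_command", "kwargs": {"commands": [[[0.5, -0.9, 14.5], [0, 0, 0]], [[0, 0, 20], [0, 0, 0]], [[0, 0, 20], [0, 0, 0]], [[0, 0, 0], [0, 0, 0]]]}}

```text
clock: 29.68
tcp_pos: [0.4804, -0.0283, 0.0869]
tcp_rot: [-0.004, 0.074, 0.997, 0.0]
force: [-1.7, -0.4, -1.2]
finger_gap: 0.587
finger_force: 0.0
```

{"fn": "arm_command", "kwargs": {"commands": [[[0, 0, 0], [0, 0, 0]], [[0, 0, 0], [0, 0, 0]], [[0, 0, 0], [0, 0, 0]], [[0, 0, 0], [0, 0, 0]], [[0, 0, 0], [0, 0, 0]]], "hand": 0}}

```text
clock: 30.1
tcp_pos: [0.4851, -0.0289, 0.0918]
tcp_rot: [0.002, 0.072, 0.997, -0.0]
force: [0.6, 1.7, 3.0]
finger_gap: 0.104
finger_force: 60.8
```

{"fn": "arm_command", "kwargs": {"commands": [[[0, 0, 0.1], [0, 0, 1]]]}}

```text
clock: 30.18
tcp_pos: [0.4851, -0.0289, 0.0917]
tcp_rot: [0.001, 0.081, 0.997, -0.0]
force: [-0.7, 0.5, 5.9]
finger_gap: 0.105
finger_force: 61.3
```

```bash
python3 t.py
```

```text
30.18 th 170.68 z 0.0917 Tz 0.506 Ft [ 0.7  0.4 -6. ] q6 -1.56
```

{"fn": "arm_command", "kwargs": {"commands": [[[0, 0, 0.1], [0, 0, 1]]]}}

```text
clock: 30.27
tcp_pos: [0.485, -0.029, 0.0916]
tcp_rot: [0.001, 0.09, 0.996, -0.0]
force: [-0.7, 2.0, 6.9]
finger_gap: 0.106
finger_force: 61.3
```

```bash
python3 t.py
```

```text
30.27 th 169.64 z 0.0916 Tz 0.381 Ft [ 1.   1.9 -6.9] q6 -1.54
```

{"fn": "arm_command", "kwargs": {"commands": [[[0, 0, 0.1], [0, 0, 1]]]}}

```text
clock: 30.35
tcp_pos: [0.4851, -0.029, 0.0915]
tcp_rot: [0.001, 0.099, 0.995, -0.0]
force: [-0.8, 1.4, 6.8]
finger_gap: 0.105
finger_force: 61.4
```

```bash
python3 t.py
```

```text
30.35 th 168.65 z 0.0915 Tz 0.353 Ft [ 1.1  1.2 -6.8] q6 -1.52
```

{"fn": "arm_command", "kwargs": {"commands": [[[0, 0, 0.1], [0, 0, 1]]]}}

```text
clock: 30.43
tcp_pos: [0.4851, -0.0291, 0.0914]
tcp_rot: [0.001, 0.108, 0.994, -0.0]
force: [-0.8, 0.8, 7.0]
finger_gap: 0.109
finger_force: 61.5
```

```bash
python3 t.py
```

```text
30.43 th 167.65 z 0.0914 Tz 0.423 Ft [ 0.9  0.6 -7. ] q6 -1.5
```

{"fn": "arm_command", "kwargs": {"commands": [[[0, 0, 0.1], [0, 0, 1]]]}}

```text
clock: 30.52
tcp_pos: [0.485, -0.0291, 0.0914]
tcp_rot: [0.001, 0.116, 0.993, -0.0]
force: [-0.8, 0.8, 7.2]
finger_gap: 0.105
finger_force: 61.6
```

```bash
python3 t.py
```

```text
30.52 th 166.65 z 0.0914 Tz 0.459 Ft [ 1.   0.6 -7.2] q6 -1.49
```

{"fn": "arm_command", "kwargs": {"commands": [[[0, 0, 0.1], [0, 0, 1]]]}}

```text
clock: 30.6
tcp_pos: [0.485, -0.0291, 0.0913]
tcp_rot: [0.001, 0.125, 0.992, -0.0]
force: [-0.5, 1.2, 8.4]
finger_gap: 0.1
finger_force: 61.6
```

```bash
python3 t.py
```

```text
30.6 th 165.66 z 0.0913 Tz 0.45 Ft [ 0.8  1.  -8.5] q6 -1.47
```

{"fn": "arm_command", "kwargs": {"commands": [[[0, 0, 0.1], [0, 0, 1]]]}}

```text
clock: 30.68
tcp_pos: [0.4851, -0.0292, 0.0913]
tcp_rot: [0.001, 0.133, 0.991, -0.0]
force: [-1.2, 0.8, 7.6]
finger_gap: 0.104
finger_force: 61.7
```

```bash
python3 t.py
```

```text
30.68 th 164.67 z 0.0913 Tz 0.521 Ft [ 1.3  0.5 -7.6] q6 -1.45
```

{"fn": "arm_command", "kwargs": {"commands": [[[0, 0, 0], [0, 0, 0]], [[0, 0, 0], [0, 0, 0]], [[0, 0, -20], [0, 0, 0]], [[0, 0, -35], [0, 0, 0]], [[-33.4, -18.8, 0], [0, 0, 0]], [[-33.4, -18.8, 0], [0, 0, 0]], [[-33.4, -18.8, 0], [0, 0, 0]], [[-33.4, -18.8, 0], [0, 0, 0]]], "hand": 50}}

```text
clock: 31.35
tcp_pos: [0.5935, -0.1379, 0.1448]
tcp_rot: [0.0, 0.134, 0.991, -0.0]
force: [0.1, 1.0, 0.3]
finger_gap: 0.587
finger_force: 0.0
```

{"fn": "arm_command", "kwargs": {"commands": [[[-33.4, -18.8, 0], [0, 0, 0]], [[0, 0, 0], [0, 0, 7]], [[0, 0, 0], [0, 0, 7]], [[0, 0, 0], [0, 0, 0]], [[0, 0, 0], [0, 0, 0]]]}}

```text
clock: 31.77
tcp_pos: [0.6192, -0.1637, 0.1437]
tcp_rot: [-0.001, 0.252, 0.968, 0.0]
force: [-0.9, -1.1, 0.8]
finger_gap: 0.585
finger_force: 0.0
```

```bash
python3 s.py 3
```

```text
31.77 q6 -1.3877196321325893 [ 0.6192 -0.1637  0.1437] th 150.81 F [-0.8674 -1.0924  0.771 ] Ftool [ 0.2256 -1.3769 -0.7703] T [0.0266 0.019  0.0288] 0.5847294090256335 0.0
to nut, tool mm [-1.2856  1.2917 -0.0024]
```

{"fn": "arm_command", "kwargs": {"commands": [[[-1, 1, 13], [0, 0, 0]], [[0, 0, 20], [0, 0, 0]], [[0, 0, 20], [0, 0, 0]], [[0, 0, 0], [0, 0, 0]]]}}

```text
clock: 32.1
tcp_pos: [0.617, -0.1615, 0.0863]
tcp_rot: [-0.005, 0.252, 0.968, 0.0]
force: [-0.6, 0.2, -1.3]
finger_gap: 0.583
finger_force: 0.0
```

{"fn": "arm_command", "kwargs": {"commands": [[[0, 0, 0], [0, 0, 0]], [[0, 0, 0], [0, 0, 0]], [[0, 0, 0], [0, 0, 0]], [[0, 0, 0], [0, 0, 0]], [[0, 0, 0], [0, 0, 0]]], "hand": 0}}

```text
clock: 32.52
tcp_pos: [0.622, -0.1643, 0.0933]
tcp_rot: [0.001, 0.252, 0.968, -0.001]
force: [-1.6, -1.8, 2.5]
finger_gap: 0.102
finger_force: 60.6
```

{"fn": "arm_command", "kwargs": {"commands": [[[0, 0, 0.1], [0, 0, 1]]]}}

```text
clock: 32.6
tcp_pos: [0.622, -0.1643, 0.0932]
tcp_rot: [0.001, 0.261, 0.965, -0.001]
force: [-1.6, -2.9, 4.7]
finger_gap: 0.1
finger_force: 61.1
```

```bash
python3 t.py
```

```text
32.6 th 149.72 z 0.0932 Tz 0.488 Ft [-0.1 -3.3 -4.7] q6 -1.37
```

{"fn": "arm_command", "kwargs": {"commands": [[[0, 0, 0.1], [0, 0, 1]]]}}

```text
clock: 32.68
tcp_pos: [0.622, -0.1643, 0.0931]
tcp_rot: [0.001, 0.27, 0.963, -0.001]
force: [-3.5, -3.2, 6.5]
finger_gap: 0.106
finger_force: 61.4
```

```bash
python3 t.py
```

```text
32.68 th 148.66 z 0.0931 Tz 0.501 Ft [ 1.3 -4.6 -6.5] q6 -1.35
```

{"fn": "arm_command", "kwargs": {"commands": [[[0, 0, 0.1], [0, 0, 1]]]}}

```text
clock: 32.77
tcp_pos: [0.622, -0.1644, 0.093]
tcp_rot: [0.001, 0.279, 0.96, -0.001]
force: [-2.4, -2.4, 6.0]
finger_gap: 0.103
finger_force: 61.4
```

```bash
python3 t.py
```

```text
32.77 th 147.65 z 0.093 Tz 0.479 Ft [ 0.7 -3.3 -6. ] q6 -1.33
```

{"fn": "arm_command", "kwargs": {"commands": [[[0, 0, 0], [0, 0, 0]], [[0, 0, 0], [0, 0, 0]], [[0, 0, -20], [0, 0, 0]], [[0, 0, -35], [0, 0, 0]], [[28.9, -18.7, 0], [0, 0, 0]], [[28.9, -18.7, 0], [0, 0, 0]], [[28.9, -18.7, 0], [0, 0, 0]], [[28.9, -18.7, 0], [0, 0, 0]]], "hand": 50}}

```text
clock: 33.43
tcp_pos: [0.4823, -0.1639, 0.146]
tcp_rot: [0.0, 0.279, 0.96, 0.001]
force: [-0.1, 0.1, 0.4]
finger_gap: 0.585
finger_force: 0.0
```

{"fn": "arm_command", "kwargs": {"commands": [[[0, 0, 0], [0, 0, 7]], [[0, 0, 0], [0, 0, 7]], [[0, 0, 0], [0, 0, 7]], [[0, 0, 0], [0, 0, 7]], [[0, 0, 0], [0, 0, 7]], [[0, 0, 0], [0, 0, 6.5]], [[0, 0, 0], [0, 0, 0]], [[0, 0, 0], [0, 0, 0]]]}}

```text
clock: 34.1
tcp_pos: [0.4836, -0.1643, 0.146]
tcp_rot: [-0.0, 0.6, 0.8, 0.0]
force: [0.1, 0.1, -0.0]
finger_gap: 0.584
finger_force: 0.0
```

```bash
python3 s.py 4
```

```text
34.1 q6 -0.6982956802389602 [ 0.4836 -0.1643  0.146 ] th 106.31 F [ 0.1178  0.0886 -0.0198] Ftool [0.0519 0.1379 0.0199] T [-0.0111 -0.024  -0.0187] 0.5841078508863519 0.0
to nut, tool mm [-1.3874  0.6745 -0.0009]
```

{"fn": "arm_command", "kwargs": {"commands": [[[-0.9, 0.2, 15], [0, 0, 0]], [[0, 0, 20], [0, 0, 0]], [[0, 0, 20], [0, 0, 0]], [[0, 0, 0], [0, 0, 0]]]}}

```text
clock: 34.43
tcp_pos: [0.4808, -0.1639, 0.0876]
tcp_rot: [-0.004, 0.6, 0.8, -0.001]
force: [-0.5, -0.2, -0.5]
finger_gap: 0.585
finger_force: 0.0
```

{"fn": "arm_command", "kwargs": {"commands": [[[0, 0, 0], [0, 0, 0]], [[0, 0, 0], [0, 0, 0]], [[0, 0, 0], [0, 0, 0]], [[0, 0, 0], [0, 0, 0]], [[0, 0, 0], [0, 0, 0]]], "hand": 0}}

```text
clock: 34.85
tcp_pos: [0.4845, -0.1662, 0.0928]
tcp_rot: [0.001, 0.6, 0.8, -0.0]
force: [-2.6, -0.3, 6.2]
finger_gap: 0.101
finger_force: 60.0
```

{"fn": "arm_command", "kwargs": {"commands": [[[0, 0, 0.1], [0, 0, 1]]]}}

```text
clock: 34.93
tcp_pos: [0.4844, -0.1662, 0.0927]
tcp_rot: [0.001, 0.607, 0.795, -0.0]
force: [-2.3, -0.6, 6.3]
finger_gap: 0.102
finger_force: 60.5
```

```bash
python3 t.py
```

```text
34.93 th 105.27 z 0.0927 Tz 0.529 Ft [ 0.  -2.3 -6.3] q6 -0.68
```

{"fn": "arm_command", "kwargs": {"commands": [[[0, 0, 0.05], [0, 0, 0.5]]]}}

```text
clock: 35.02
tcp_pos: [0.4845, -0.1662, 0.0927]
tcp_rot: [0.001, 0.61, 0.792, -0.0]
force: [-4.2, -0.3, 6.6]
finger_gap: 0.101
finger_force: 60.4
```

```bash
python3 t.py
```

```text
35.02 th 104.76 z 0.0927 Tz 0.415 Ft [ 0.7 -4.1 -6.6] q6 -0.67
```

{"fn": "arm_command", "kwargs": {"commands": [[[0, 0, 0.05], [0, 0, 0.5]]]}}

```text
clock: 35.1
tcp_pos: [0.4845, -0.1662, 0.0926]
tcp_rot: [0.001, 0.614, 0.789, -0.0]
force: [-3.8, -1.0, 6.5]
finger_gap: 0.102
finger_force: 60.4
```

```bash
python3 t.py
```

```text
35.1 th 104.26 z 0.0926 Tz 0.406 Ft [-0.  -3.9 -6.5] q6 -0.66
```

{"fn": "arm_command", "kwargs": {"commands": [[[0, 0, 0.1], [0, 0, 1]]]}}

```text
clock: 35.18
tcp_pos: [0.4845, -0.1662, 0.0926]
tcp_rot: [0.001, 0.621, 0.784, -0.0]
force: [-4.2, -1.3, 7.2]
finger_gap: 0.104
finger_force: 60.7
```

```bash
python3 t.py
```

```text
35.18 th 103.27 z 0.0926 Tz 0.528 Ft [-0.3 -4.3 -7.2] q6 -0.65
```

{"fn": "arm_command", "kwargs": {"commands": [[[0, 0, 0.1], [0, 0, 1]]]}}

```text
clock: 35.27
tcp_pos: [0.4844, -0.1662, 0.0925]
tcp_rot: [0.001, 0.628, 0.779, -0.0]
force: [-3.9, -0.1, 7.3]
finger_gap: 0.102
finger_force: 60.6
```

```bash
python3 t.py
```

```text
35.27 th 102.26 z 0.0925 Tz 0.492 Ft [ 0.7 -3.8 -7.3] q6 -0.63
```

{"fn": "arm_command", "kwargs": {"commands": [[[0, 0, 0], [0, 0, 0]], [[0, 0, 0], [0, 0, 0]], [[0, 0, 0], [0, 0, 0]], [[0, 0, -20], [0, 0, 0]], [[0, 0, -35], [0, 0, 0]], [[0, 0, -35], [0, 0, 0]], [[0, 0, 0], [0, 0, 0]], [[0, 0, 0], [0, 0, 0]]], "hand": 50}}

```text
clock: 35.93
tcp_pos: [0.4864, -0.1664, 0.1837]
tcp_rot: [0.003, 0.628, 0.778, 0.001]
force: [-0.0, -0.1, -1.0]
finger_gap: 0.588
finger_force: 0.0
```

```bash
python3 s.py; python3 -c "
from plant import bot
print(bot.finish_job())"
```

```text
35.93 q6 -0.627113170984061 [ 0.4864 -0.1664  0.1837] th 102.17 F [-0.0405 -0.1343 -0.9843] Ftool [-0.1192 -0.0735  0.9843] T [-0.0341  0.0474  0.0267] 0.5877286868624045 0.0
the job is handed in; nothing more can be done
None
```

I tightened all four nuts in star order over two rounds plus a short top-up pass, and handed the job in at about 36 s with the arm clear; no verdict came back. By torque each nut should bear about 25–35 N. The readings scatter by about 0.03 N m (5 N), nut2 is the least certain, and I did not measure the frame's level.

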